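# Pin the tail jaw and pump the ratchet clamp shut on a glued spoon rest

## Task

The bamboo spoon rest has split along its length; its two glued halves lie between the jaws of the one-hand ratchet clamp. Take the locking pin from the drilled block and push it fully home through the tail jaw and the bar, then pump the trigger until the sliding jaw has drawn the two halves together and presses them firmly, but without crushing the thin bamboo (stay under about 40 N). Do not let go: finish with the gripper still closed round handle and trigger, keeping the squeeze on the joint, and leave everything else on the counter where it stands.

Things in the scene. Friction and masses are not known exactly. Their poses are not given: they have to be found in the camera images.
- clamp: One-hand ratchet bar clamp lying on its side, its steel bar (340 x 22 x 8 mm, top 34 mm above the counter) fixed by two saddles on a white-faced board 12 mm thick. Origin on the counter under the bar's axis. Own +y: along the bar from sliding head to tail jaw; +x: into the throat where the work lies; board from x -22 to 178, y -185 to 165 mm. Nothing but the pin rises above 46 mm.
- tail (a joint): Travel in m of the black tail jaw (clamp y 55 to 95 mm) along clamp +y: 0 at the start, its hole in line with the bar's. It slides away under about 3 N unless the pin is in; with the pin in it gives at most about 3 mm.
- bar_hole (a point): Centre, at the bar's top face, of the hole in the bar under the tail jaw's hole: at clamp x = 0, y = 75 mm; vertical, 12 mm wide, 34 mm above the counter.
- tail_hole (a point): Mouth of the hole in the tail jaw's top face, 46 mm above the counter, 12 mm wide with 1.5 mm chamfer, standing in line over bar_hole; it goes on through the bar and the jaw's lower plate, 32 mm deep in all. The jaw's top face round it is 38 x 40 mm.
- pin: Steel locking pin, 60 g, upright in the drilled block: shank 10 mm thick, 32 mm long with bevelled tip, then a 22 mm collar 2 mm thick and a knurled round head 20 mm thick, 24 mm tall. Origin at the tip's end, own z up along the pin; collar from 32 to 34, head from 34 to 58 mm above the origin. Home when the collar lies on the tail jaw (tip 14 mm above the counter).
- bit_block: Loose wooden off-cut 110 x 46 x 30 mm, 0.5 kg, origin under its centre, long side along own x. The pin stands 24 mm deep in its hole at own x = -35 mm, y = 0 (tip 6 mm, head 40 to 64 mm above the counter); four drill bits stand at own x = 18 to 42 mm, up to 78 mm above the counter.
- handle: Fixed pistol grip of the clamp's sliding head, black, level, sticking out on the clamp's -x side from 20 to 126 mm off the bar's axis, over bare counter; 24 mm thick along clamp y, from 15 to 45 mm above the counter. Origin at its middle, 60 mm off the bar's axis, 30 mm above the counter; axes as the clamp's. It rides along clamp +y with the head.
- blade: Grey trigger on the clamp +y side of the handle, 12 mm thick, 18 to 42 mm above the counter; origin at its middle, 60 mm off the bar's axis, on its centre line. There, handle back to trigger front measures 58 mm with the trigger out, about 40 mm fully squeezed. It springs out by itself when let go (1.5 to 2 N).
- trigger (a joint): Trigger angle in rad: 0 out, 0.2 fully squeezed (18 mm at the blade's middle); pivot 90 mm from there. A full squeeze, about 5 N until the pad meets the work, draws the head 4 to 8 mm along the bar (4 mm teeth; the first millimetres may be idle). The head stays there when the trigger springs back, so take the next grip that much further on.
- head (a joint): Travel in m of the sliding head along clamp +y; at 0 the free pad's face is at clamp y = -80 mm. Starts at 10 to 26 mm; it can slide forward (5 N friction) but not back.
- pad (a joint): Compression in m of the sliding jaw's soft rubber pad: 0 free, 5 N per mm, bottoms at 6 mm. Once it bears, it presses with about twice the squeeze on the trigger less 8 N (13 N of squeeze: about 20 N). Letting go of the trigger loses some or all of the pressure.
- pad_face (a point): Middle of the sliding jaw's pad face, facing clamp +y, 92 mm off the bar's axis, 30 mm above the counter; the pad is 40 mm along clamp x.
- half_tail: Half of the bamboo spoon rest that lies next to the tail jaw: 140 x 45 x 18 mm, 70 g, origin under its centre, on the board (12 mm above the counter); outer rim on own +y, broken edge on own -y; a notch for the spoon handle in the rim nearest the bar.
- half_pad: Other half of the spoon rest, next to the sliding jaw, same size; outer rim on own -y, broken edge on own +y. At the start the edges stand 4 to 8 mm apart.
- half_pad_edge (a point): Middle of half_pad's broken edge, 22.5 mm from its origin along own +y.
- glue: White plastic glue bottle, 54 mm thick, 150 mm tall, standing; origin under its centre. Not part of the job.
- mug: Pale mug, 82 mm wide, 92 mm tall, handle on own +y; origin under its centre. Not part of the job.
- spoon: Wooden spoon, 200 mm long, lying on the counter along own x; origin under its middle. Not part of the job.
- bowl: Steel mixing bowl, 200 mm wide, 80 mm tall; origin under its centre. Not part of the job.
- plates: Two stacked white side plates, 160 mm wide, 24 mm tall; origin under their centre. Not part of the job.
- tape: Roll of masking tape lying flat, 90 mm wide, 24 mm tall; origin under its centre. Not part of the job.
Mind the look-alikes: they are no part of the job. What is shaped like the half_pad but black or blue is not meant.

How it is judged (in metres and radians):
On the way, in this order (a step that is already met when the one before it is completed fails the run):
1. the pin is fully home through tail jaw and bar (z of pin in the frame of clamp below 0.018 m and horizontal distance between pin and bar_hole below 0.004 m and angle between pin's own z axis and vertical below 0.15 rad), for 0.2 s.
2. the trigger is squeezed (value of joint trigger above 0.08 rad), for 0.02 s.
3. the trigger is let out again (value of joint trigger below 0.05 rad), for 0.02 s.
4. the trigger is squeezed a second time (value of joint trigger above 0.08 rad), for 0.02 s.
5. the trigger is let out a second time (value of joint trigger below 0.05 rad), for 0.02 s.
6. pumped until, under the squeeze of the fingers, the two halves press on each other (contact force between half_pad and half_tail above 6 N and contact force between the fingers and blade above 3 N), for 0.2 s.
At the end, for the whole second after the job is handed in: The pin's tip is within 4 mm of its lowest place in the bar hole, upright; the two halves lie flat, edges within 2.5 mm of each other, pressing on each other with 6 to 40 N, the pad compressed by at least 1 mm; and the fingers are still squeezing: more than 3 N on the trigger and 2 N on the handle (all of step 1 and all of step 6 and contact force between half_pad and half_tail below 40 N and y of half_pad_edge in the frame of half_tail above -0.025 m and value of joint pad above 0.001 m and angle between each of half_pad, half_tail's own z axis and vertical below 0.06 rad and z of each of half_pad, half_tail in the frame of clamp below 0.015 m and contact force between the fingers and handle above 2 N and linear speed of half_pad below 0.02 m/s); the arm keeps its last pose, push and grip.
It fails at once if the bamboo is crushed (more than 50 N across the joint) (contact force between half_pad and half_tail above 50 N).
It fails at once if something else on the counter is shoved 30 mm or more (distance of any of bit_block, glue, mug, spoon, bowl, plates, tape from where it was at the start of the episode above 0.03 m).
It fails at once if the glue bottle or mug is tipped over (angle between any of glue, mug's own z axis and vertical above 0.5 rad).
It also fails if it takes over 72 s, if anything falls off the work surface, if the arm or the gripper's body presses on something with over 40 N, if the wrist force passes 120 N, or if a joint passes its speed limit or range.

## Robot

A 7-joint arm with a two-finger parallel gripper is mounted at the origin on the work surface. World frame = base frame: x ahead of the robot, y to its left, z up, the work surface at z = 0. Lengths are in m, angles in degrees, forces in N, time in s.
With the tool pointing down it reaches from about 0.425 to 0.925 m from the base axis. Payload 6.8 kg.
Tool frame: the origin (TCP) lies midway between the tips of the shut fingers; the grasp point (between the pads) lies 19 mm behind it (grasp_offset is the distance from the TCP to the grasp point, in m); z points along the fingers, y is the direction in which the jaws open and shut (so a half turn about z gives the same grasp; the last joint's range is limited). The gripper opens to 85 mm and grips with 20 to 120 N. Pads are 22 mm wide; open, the fingers measure 114 mm over their backs; the gripper's body (76 mm by 85 mm) begins 54 mm behind the grasp point. The pads swing forward as they close: fully open they stand 13 mm farther back than shut.
Start: joints at [-74.089, 27.33, 1.283, 89.118, -0.659, 63.558, -4.761], TCP at [0.254, 0.625, 0.231] pointing down, gripper open.
Joint ranges: [-169.35, 169.35], [-19.33, 120.38], [-80.79, 83.38], [13.8, 139.57], [-78.32, 258.32], [9.67, 109.79], [-169.56, 169.56]. Speed limits (degrees/s): [136.94, 136.94, 180, 180, 180, 180, 180].

## Interface

Orientations are given as [roll, pitch, yaw] about the fixed x, y, z axes, in that order (R = Rz(yaw) Ry(pitch) Rx(roll)).
In Python, from workcell import * gives the robot as it stands.
- The arm moves only by the tool servo_tool, never from a script. Its argument "rows" is a list of rows, each a list of 7 numbers: the turn, a rotation vector about the tool's x, y, z in degrees, then the shift along the tool's x, y, z in m, then the closure, from 0 (fully open) to 1 (shut). In form: [[wx, wy, wz, x, y, z, grip], ...]. A call has 1 to 8 rows; each row shifts and turns the pose as measured when the row begins, along the tool's axes as they then stand; what a row does not reach is not made up. A row lasts 1/12 s, in which the tool goes at most 41.7 mm and 7.16 degrees, less where a joint would pass 70% of its speed; a pose out of reach is approached as far as the arm can. A call with a gripper value outside its range is refused whole. The fingers move at their own pace and stop on an object; the grip force is fixed at half the most. Time passes only in rows, so rows that do not move let the fingers close. It gives the time, the measured TCP pose, the force and the opening at its end, in the units of the state.
- state(): the state, without advancing time (a new reading comes with each control period).
- read_camera(name): name is "scene" or "top" or "wrist"; returns a dict with "pixels" (480x640x3 uint8, blue, green, red), "vfov" (degrees; the focal length in pixels is half the picture's height over the tangent of half this angle, whatever the lens; pixels are square), "cx", "cy" (the principal point, pixels), "pose" (4x4, takes a point from camera to world coordinates); the wrist camera has in their place "mount" (4x4, takes a point from camera to tool coordinates, whose origin is the TCP and whose axes are the flange's). Camera axes: x right, y down, z forward; pixel columns grow to the right and rows downward; lengths in m; the calibration is good to about 2 mm. A picture is of the moment at which its call begins: read the wrist's pose just before it. There is no depth.
- close_job(): hands the job in, once; it reports no verdict.
The state is a dict: "clock": time; "qpos": joint angles; "qvel": joint speeds; "effort": joint torques, N m; "ee_pos": TCP position; "orientation": TCP orientation; "force": force on the tool from outside, world axes, zero at the start; "ft_torque": the same for the moment, N m; "opening": finger opening in m.
Only numpy, scipy, OpenCV 4.12 (cv2) and the standard library are available. Lean on these libraries where they do the work, as an engineer would, in place of code of your own. Each camera call takes 0.05 s, during which the arm holds its last target.

## Working session

There is one attempt and no reset: what is moved stays moved. The work goes in short steps, Python scripts to look and compute and a tool call to move; the robot and the scene stay as the last step left them, time stands still between calls to the robot, and variables do not carry over. Pictures are saved under pics/ and viewed, and the job is handed in when it is done.

Besides the shell and the picture viewer there is one more tool, called after "Request:" by a JSON object that holds its "api" and its "payload", one argument or row to a line. servo_tool: Moves the arm, as the interface text tells. Its arguments: {"type":"object","properties":{"rows":{"type":"array","items":{"type":"array","items":{"type":"number"}}}},"required":["rows"]}

```bash
mkdir -p pics; ls
python3 - <<'E'
from workcell import *
import cv2
print(state())
for n in ["scene","top","wrist"]:
    c=read_camera(n); cv2.imwrite(f"pics/{n}0.png",c["pixels"]); print(n,{k:v for k,v in c.items() if k!="pixels"})
E
```

```text
pics
{'clock': 0.0, 'qpos': array([-74.08903018,  27.37653859,   1.28115182,  89.18087017,
        -0.66056093,  63.55929812,  -4.76078526]), 'qvel': array([ 0.04565038, -0.05567579,  0.01056778,  0.02257973,  0.03734487,
        0.09192762, -0.07988042]), 'effort': array([-7.89733258e-04, -5.96428657e+01,  1.60774883e+00, -2.81208497e+01,
        1.24125404e-02,  8.97985505e-03,  2.85627607e-05]), 'ee_pos': array([0.2537874 , 0.62479804, 0.23029858]), 'orientation': array([-1.79890882e+02,  7.26429122e-03,  1.57895278e+02]), 'force': array([-0.15766003, -0.32613116, -0.01050248]), 'ft_torque': array([ 0.02851178, -0.01031144,  0.01359033]), 'opening': 0.08522960694862672}
scene {'vfov': 44.419521451592566, 'cx': 322.49424902050697, 'cy': 253.16533684190992, 'pose': array([[ 0.8635448 ,  0.37939784, -0.33218617,  0.97109923],
       [ 0.50409064, -0.66714059,  0.548467  , -0.75021727],
       [-0.01352768, -0.64107777, -0.76735669,  1.14936663],
       [ 0.        ,  0.        ,  0.        ,  1.        ]])}
top {'vfov': 57.20729689283949, 'cx': 326.78065216423386, 'cy': 238.2951095223063, 'pose': array([[ 0.00987976, -0.98959108,  0.14356843,  0.33437452],
       [-0.99987189, -0.00796848,  0.01388155,  0.02885859],
       [-0.01259304, -0.14368718, -0.98954303,  1.3786257 ],
       [ 0.        ,  0.        ,  0.        ,  1.        ]])}
wrist {'vfov': 59.085255688317865, 'cx': 326.393804799601, 'cy': 239.65610764193855, 'mount': array([[ 1.33876074e-03, -9.58316813e-01, -2.85704558e-01,
         7.38023383e-02],
       [ 9.99998667e-01,  1.55008409e-03, -5.13511901e-04,
         7.11626357e-04],
       [ 9.34973177e-04, -2.85703490e-01,  9.58317610e-01,
        -1.42724404e-01],
       [ 0.00000000e+00,  0.00000000e+00,  0.00000000e+00,
         1.00000000e+00]])}
```

View pics/scene0.png

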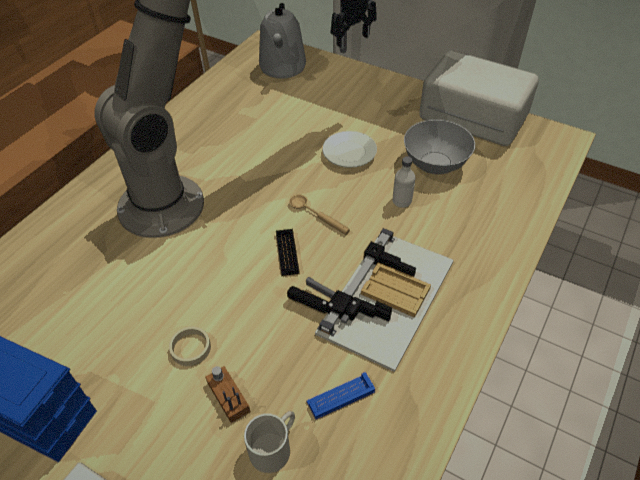

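View pics/top0.png

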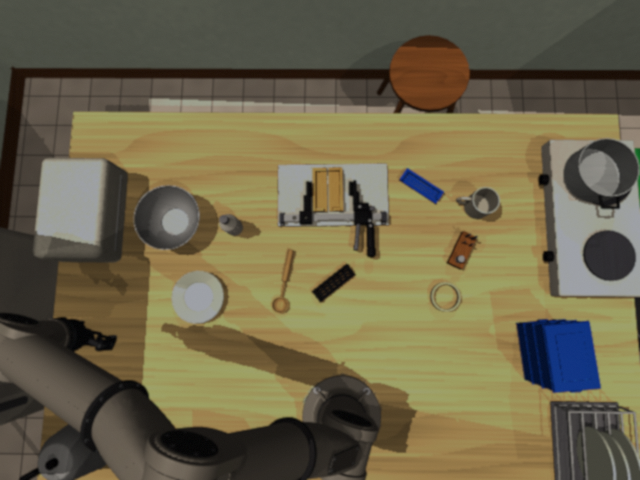

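View pics/wrist0.png

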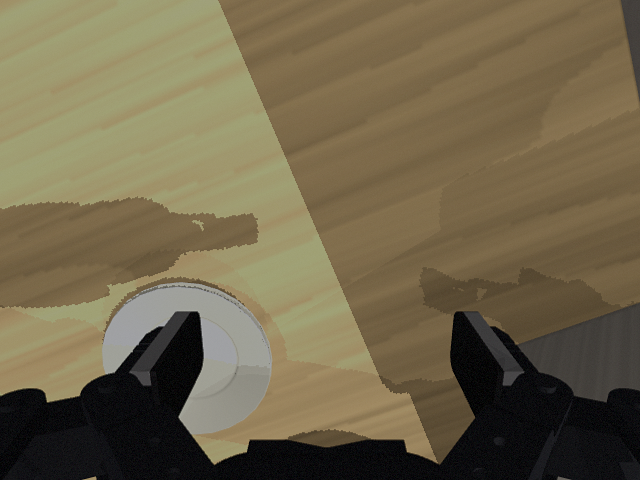

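The pin candidates are the pin head in the block at scene (217,373) / top (461,258) and the drill bits at scene (225–237,398). The black bar at scene (288,252) and the blue bar at scene (341,396) look like the bamboo halves, which sit in the clamp at (396,288). I'll check with close crops.

Run:
```python
import cv2
s=cv2.imread("pics/scene0.png");t=cv2.imread("pics/top0.png")
a=cv2.resize(s[345:435,180:300],None,fx=6,fy=6,interpolation=cv2.INTER_CUBIC); cv2.imwrite("pics/c1.png",a)
a=cv2.resize(t[155:275,270:400],None,fx=5,fy=5,interpolation=cv2.INTER_CUBIC); cv2.imwrite("pics/c2.png",a)
a=cv2.resize(s[220:370,280:460],None,fx=4,fy=4,interpolation=cv2.INTER_CUBIC); cv2.imwrite("pics/c3.png",a)
a=cv2.resize(t[180:310,400:510],None,fx=4.5,fy=4.5,interpolation=cv2.INTER_CUBIC); cv2.imwrite("pics/c4.png",a)
```

```text
(no output)
```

View pics/c1.png

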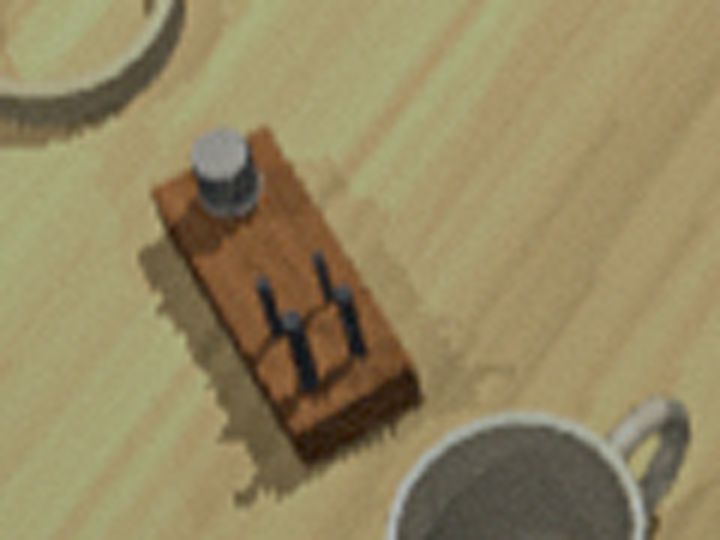

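View pics/c2.png

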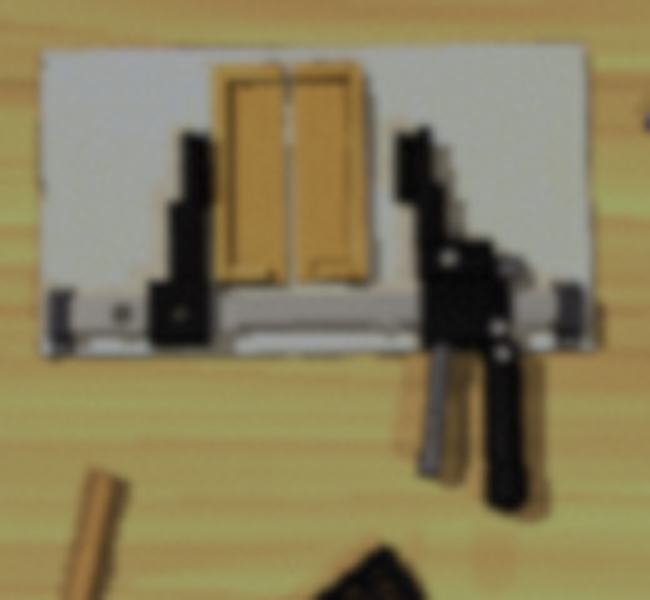

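View pics/c3.png

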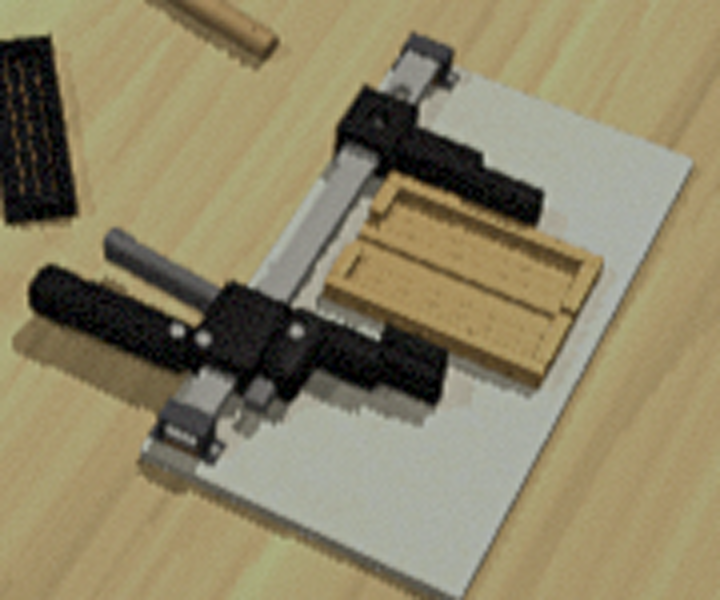

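View pics/c4.png

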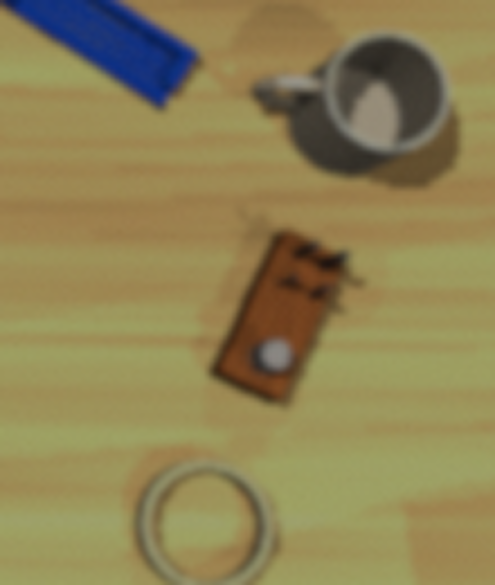

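```bash
cat > h.py <<'E'
from workcell import *
import cv2, numpy as np
from scipy.spatial.transform import Rotation as R
def ray(c,uv,T=None):
    f=240/np.tan(np.radians(c["vfov"])/2)
    d=np.array([(uv[0]-c["cx"])/f,(uv[1]-c["cy"])/f,1])
    T=c["pose"] if T is None else T
    return T[:3,3],T[:3,:3]@d
def atz(c,uv,z,T=None):
    o,d=ray(c,uv,T); return o+d*(z-o[2])/d[2]
def tcpT(s=None):
    s=s or state(); T=np.eye(4); T[:3,:3]=R.from_euler('xyz',s["orientation"],degrees=True).as_matrix(); T[:3,3]=s["ee_pos"]; return T
def wristT(c,s): return tcpT(s)@c["mount"]
def proj(c,p,T=None):
    T=c["pose"] if T is None else T
    q=np.linalg.inv(T)@np.r_[p,1]; f=240/np.tan(np.radians(c["vfov"])/2)
    return np.array([c["cx"]+f*q[0]/q[2],c["cy"]+f*q[1]/q[2]])
def delta(p,rpy,s=None):
    T=tcpT(s); Rg=R.from_euler('xyz',rpy,degrees=True).as_matrix()
    return np.degrees(R.from_matrix(T[:3,:3].T@Rg).as_rotvec()), T[:3,:3].T@(np.array(p)-T[:3,3])
E
python3 - <<'E'
from h import *
S=read_camera("scene");T=read_camera("top")
np.set_printoptions(precision=4,suppress=True)
def c1(u,v):return ((u+.5)/6-.5+180,(v+.5)/6-.5+345)
def c2(u,v):return ((u+.5)/5-.5+270,(v+.5)/5-.5+155)
def c3(u,v):return ((u+.5)/4-.5+280,(v+.5)/4-.5+220)
def c4(u,v):return ((u+.5)/4.5-.5+400,(v+.5)/4.5-.5+180)
print("pin",atz(S,c1(221,152),.064),atz(T,c4(275,355),.064))
print("hole",atz(S,c3(378,122),.046),atz(T,c2(180,313),.046))
for p in [(40,50),(583,45),(592,352),(42,355)]: print("board T",atz(T,c2(*p),.012))
for p in [(690,160),(460,598),(145,455)]: print("board S",atz(S,c3(*p),.012))
for p in [(50,312),(580,312)]: print("bar",atz(T,c2(*p),.04))
for p in [(507,500),(503,352)]: print("handle",atz(T,c2(*p),.04))
for p in [(427,470),(437,350)]: print("blade",atz(T,c2(*p),.042))
print("blk",[atz(T,c4(*p),.03)[:2] for p in [(212,372),(282,400),(282,232),(352,262)]])
E
```

```text
pin [ 0.4691 -0.3549  0.064 ] [ 0.4673 -0.3534  0.064 ]
hole [0.5987 0.1094 0.046 ] [0.5929 0.1135 0.046 ]
board T [0.7712 0.2088 0.012 ]
board T [ 0.7766 -0.1404  0.012 ]
board T [ 0.5765 -0.1442  0.012 ]
board T [0.5719 0.2024 0.012 ]
board S [0.7698 0.2041 0.012 ]
board S [ 0.7788 -0.1422  0.012 ]
board S [ 0.585 -0.149  0.012]
bar [0.5941 0.1945 0.04  ]
bar [ 0.5965 -0.1335  0.04  ]
handle [ 0.4794 -0.0879  0.04  ]
handle [ 0.5711 -0.0858  0.04  ]
blade [ 0.4972 -0.039   0.042 ]
blade [ 0.5717 -0.0451  0.042 ]
blk [array([ 0.4588, -0.3202]), array([ 0.4402, -0.367 ]), array([ 0.5557, -0.3709]), array([ 0.5352, -0.418 ])]
```

Request:
{"api": "servo_tool", "payload": {
  "rows": [
    [0,0,0,-0.03,-0.0245,0,0],
    [0,0,0,-0.03,-0.0245,0,0],
    [0,0,0,-0.03,-0.0245,0,0],
    [0,0,0,-0.03,-0.0245,0,0],
    [0,0,0,-0.03,-0.0245,0,0],
    [0,0,0,-0.03,-0.0245,0,0],
    [0,0,0,-0.03,-0.0245,0,0],
    [0,0,0,-0.03,-0.0245,0,0]
  ]
}}

```text
clock: 0.92
ee_pos: [0.4004, 0.3527, 0.2277]
orientation: [179.9, -0.3, 159.0]
force: [0.9, -0.8, 0.5]
opening: 0.0855
```

Request:
{"api": "servo_tool", "payload": {
  "rows": [
    [0,0,0,-0.03,-0.0245,0,0],
    [0,0,0,-0.03,-0.0245,0,0],
    [0,0,0,-0.03,-0.0245,0,0],
    [0,0,0,-0.03,-0.0245,0,0],
    [0,0,0,-0.03,-0.0245,0,0],
    [0,0,0,-0.03,-0.0245,0,0],
    [0,0,0,-0.03,-0.0245,0,0],
    [0,0,0,-0.01,-0.01,0,0]
  ]
}}

```text
clock: 1.58
ee_pos: [0.5473, 0.085, 0.2278]
orientation: [179.8, -0.1, 158.7]
force: [-0.6, -1.7, 0.8]
opening: 0.0854
```

Request:
{"api": "servo_tool", "payload": {
  "rows": [
    [0,0,0,0,0,0,0],
    [0,0,0,0,0,0,0]
  ]
}}

```text
clock: 1.75
ee_pos: [0.5487, 0.0797, 0.2278]
orientation: [179.9, -0.0, 158.2]
force: [-0.6, 0.6, -0.2]
opening: 0.0853
```

Run:
```python
from h import *
s=state();c=read_camera("wrist");cv2.imwrite("pics/w1.png",c["pixels"])
np.savez("pics/w1.npz",T=wristT(c,s)); print(s["ee_pos"],s["orientation"],s["qpos"],s["force"])
```

```text
[0.54869214 0.07967542 0.22782389] [ 1.79874495e+02 -4.02222647e-02  1.58168446e+02] [-27.6942239   16.35544407  15.93104703 106.94444254  -5.4158259
  57.375596    58.71449617] [-0.55333811  0.55361568 -0.24776923]
```

View pics/w1.png

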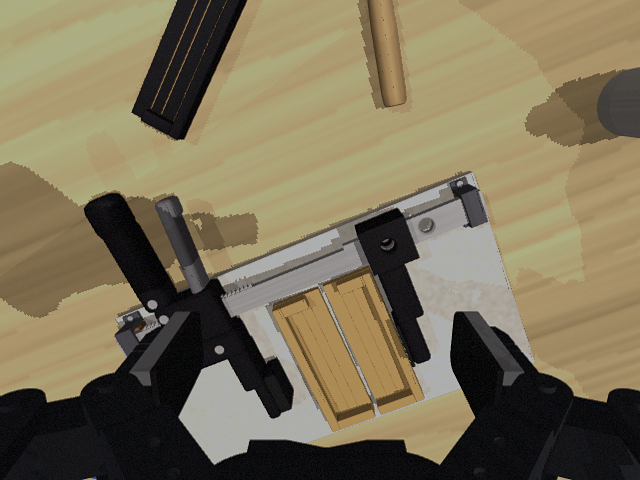

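The wrist view shows the tail hole at (388,243), a spare bar hole or button at (427,225), the handle tip at (105,207) and the trigger tip at (168,207).

Run:
```python
from h import *
np.set_printoptions(precision=4,suppress=True)
c=read_camera("wrist");T=np.load("pics/w1.npz")["T"]
im=cv2.imread("pics/w1.png")
cv2.imwrite("pics/w1c.png",cv2.resize(im[190:290,330:490],None,fx=5,fy=5,interpolation=cv2.INTER_CUBIC))
cv2.imwrite("pics/w1d.png",cv2.resize(im[180:330,70:260],None,fx=4,fy=4,interpolation=cv2.INTER_CUBIC))
print("hole",atz(c,(388,243),.046,T))
for p in [(470,173),(117,315)]: print("board",atz(c,p,.012,T))
for p in [(105,207),(155,300)]: print("handle",atz(c,p,.045,T))
for p in [(168,207),(190,280)]: print("blade",atz(c,p,.042,T))
```

```text
hole [0.5911 0.1169 0.046 ]
board [0.5701 0.2027 0.012 ]
board [ 0.5753 -0.1401  0.012 ]
handle [ 0.4813 -0.0793  0.045 ]
handle [ 0.5662 -0.0808  0.045 ]
blade [ 0.4998 -0.0347  0.042 ]
blade [ 0.5618 -0.0468  0.042 ]
```

View pics/w1c.png

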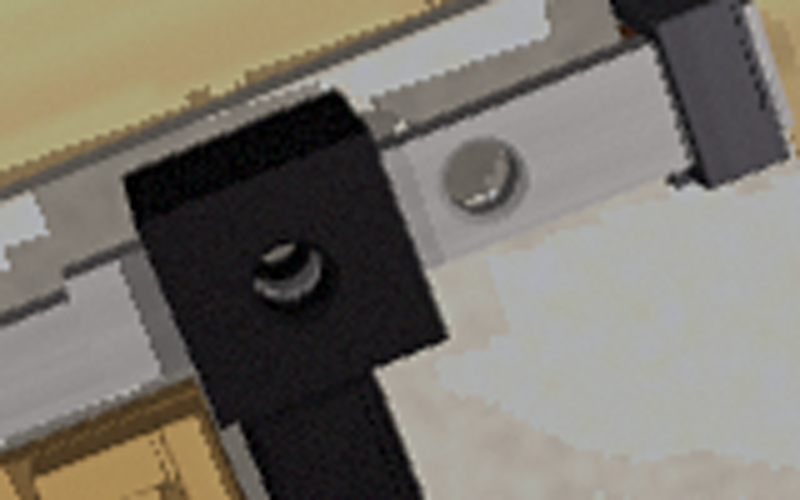

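View pics/w1d.png

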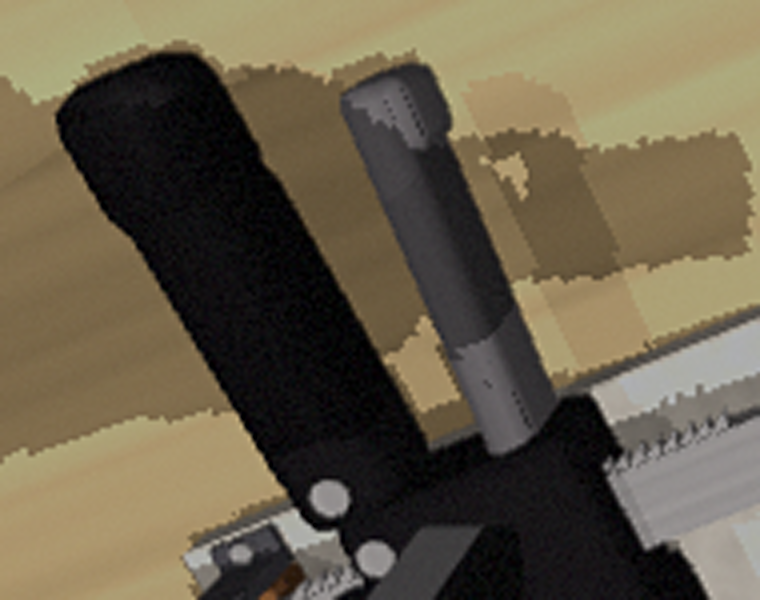

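Request:
{"api": "servo_tool", "payload": {
  "rows": [
    [0,0,0.5,-0.007,-0.036,0,0],
    [0,0,0.5,-0.007,-0.036,0,0],
    [0,0,0.5,-0.007,-0.036,0,0],
    [0,0,0.5,-0.007,-0.036,0,0],
    [0,0,0.5,-0.007,-0.036,0,0],
    [0,0,0.5,-0.007,-0.036,0,0],
    [0,0,0.5,-0.007,-0.036,0,0],
    [0,0,0.5,-0.007,-0.036,0,0]
  ]
}}

```text
clock: 2.52
ee_pos: [0.4907, -0.1855, 0.2249]
orientation: [179.2, -0.3, 157.1]
force: [1.3, 0.5, -0.1]
opening: 0.0849
```

Request:
{"api": "servo_tool", "payload": {
  "rows": [
    [0,0,0.5,-0.007,-0.036,0,0],
    [0,0,0.5,-0.007,-0.036,0,0],
    [0,0,0.5,-0.007,-0.03,0.0,0],
    [0,0,0,-0.001,-0.01,0.0,0],
    [0,0,0,0,0,0,0],
    [0,0,0,0,0,0,0]
  ]
}}

```text
clock: 3.02
ee_pos: [0.4667, -0.2971, 0.2234]
orientation: [179.1, -0.3, 156.0]
force: [-0.3, 0.5, 0.5]
opening: 0.0855
```

Run:
```python
from h import *
s=state();c=read_camera("wrist");cv2.imwrite("pics/w2.png",c["pixels"])
np.savez("pics/w2.npz",T=wristT(c,s)); print(s["ee_pos"],s["orientation"],s["qpos"],s["force"])
print(proj(c,[.468,-.354,.064],wristT(c,s)))
```

```text
[ 0.46667226 -0.29706446  0.22336999] [179.07107795  -0.25857576 156.00050914] [  4.73919639  17.56870264  26.96299068 107.62445387 -10.41194109
  57.41765001 102.31454668] [-0.28657093  0.45924715  0.45844735]
[253.45465393 251.25238168]
```

View pics/w2.png

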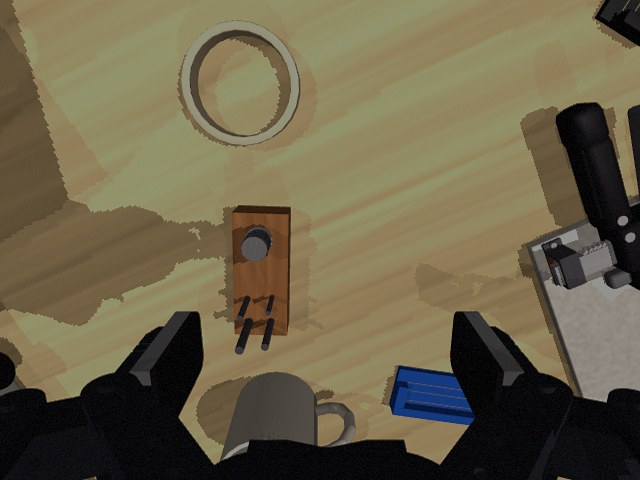

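The pin head shows at (255,245) and the block is almost aligned with the image's vertical. The drill bits are at (255,320).

Run:
```python
from h import *
np.set_printoptions(precision=4,suppress=True)
c=read_camera("wrist");s=state()
p=atz(c,(255,245.5),.064,wristT(c,s)); print(p)
print(delta([p[0],p[1],.11],[180,0,155],s))
```

```text
[ 0.465  -0.3499  0.064 ]
(array([ 0.9461, -0.2734,  1.1221]), array([-0.0204, -0.0519,  0.1124]))
```

Request:
{"api": "servo_tool", "payload": {
  "rows": [
    [0.2,0,0.3,-0.004,-0.011,0.02,0],
    [0.2,0,0.3,-0.004,-0.011,0.02,0],
    [0.2,0,0.3,-0.004,-0.011,0.02,0],
    [0.2,0,0.3,-0.004,-0.011,0.02,0],
    [0.1,-0.2,0,-0.004,-0.009,0.02,0],
    [0.1,-0.1,0,-0.001,-0.002,0.012,0],
    [0,0,0,0,0,0,0],
    [0,0,0,0,0,0,0]
  ]
}}

```text
clock: 3.78
ee_pos: [0.4764, -0.3358, 0.1069]
orientation: [179.5, 0.2, 156.6]
force: [0.0, -0.2, 0.5]
opening: 0.0854
```

Run:
```python
from h import *
np.set_printoptions(precision=4,suppress=True)
s=state();c=read_camera("wrist");cv2.imwrite("pics/w3.png",c["pixels"])
print(s["ee_pos"],s["orientation"],s["force"])
print(proj(c,[.4665,-.352,.064],wristT(c,s)))
```

```text
[ 0.4764 -0.3358  0.1069] [179.4696   0.1959 156.6177] [ 0.0322 -0.2488  0.5407]
[283.9561 271.9422]
```

View pics/w3.png

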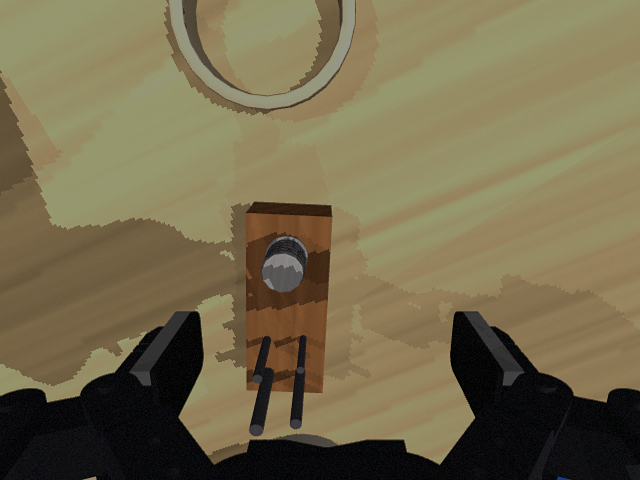

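The pin head is at (283,271), which agrees with the prediction.

Run:
```python
from h import *
np.set_printoptions(precision=4,suppress=True)
print(delta([.4665,-.352,.043],[180,0,155.5]))
```

```text
(array([0.5566, 0.1919, 1.1619]), array([ 0.0029, -0.02  ,  0.0638]))
```

Request:
{"api": "servo_tool", "payload": {
  "rows": [
    [0.3,0.1,0.6,0.001,-0.008,0.0,0],
    [0.2,0.1,0.6,0.001,-0.007,0.0,0],
    [0,0,0,0.001,-0.005,0.01,0],
    [0,0,0,0,0,0.01,0],
    [0,0,0,0,0,0.0,0]
  ]
}}

```text
clock: 4.25
ee_pos: [0.4683, -0.3527, 0.0895]
orientation: [179.9, 0.4, 155.6]
force: [-0.0, 0.2, 0.3]
opening: 0.0853
```

Run:
```python
from h import *
np.set_printoptions(precision=4,suppress=True)
print(state()["ee_pos"],delta([.4665,-.352,.043],[180,0,155.5]))
```

```text
[ 0.4683 -0.3527  0.0895] (array([0.059 , 0.3851, 0.0778]), array([ 0.0023, -0.0002,  0.0464]))
```

Request:
{"api": "servo_tool", "payload": {
  "rows": [
    [0,0.2,0,0.001,0,0.012,0],
    [0,0.1,0,0.001,0,0.012,0],
    [0,0,0,0,0,0.012,0],
    [0,0,0,0,0,0.01,0],
    [0,0,0,0,0,0,0]
  ]
}}

```text
clock: 4.67
ee_pos: [0.4657, -0.3515, 0.0376]
orientation: [179.9, -0.0, 155.5]
force: [0.5, 1.5, -0.2]
opening: 0.0853
```

Run:
```python
from h import *
np.set_printoptions(precision=4,suppress=True)
print(state()["ee_pos"],delta([.4665,-.352,.043],[180,0,155.5]))
s=state();c=read_camera("wrist");cv2.imwrite("pics/w4.png",c["pixels"])
```

```text
[ 0.4657 -0.3515  0.0376] (array([ 0.087 , -0.0339,  0.0314]), array([-0.0009, -0.0001, -0.0054]))
```

View pics/w4.png

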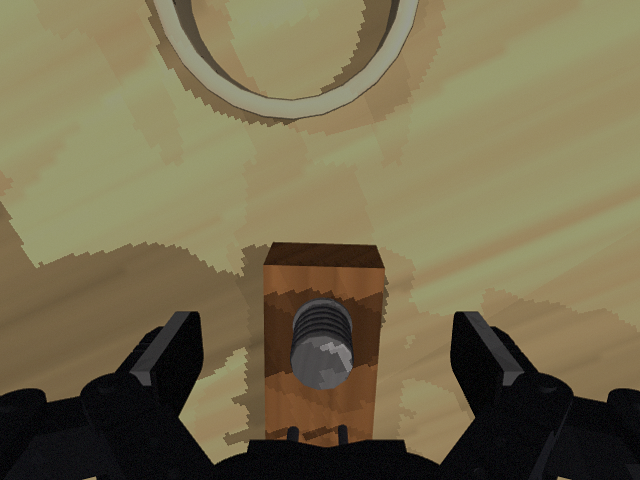

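Run:
```python
from h import *
np.set_printoptions(precision=4,suppress=True)
s=state();c=read_camera("wrist");T=wristT(c,s);print(proj(c,[.4665,-.352,.064],T),atz(c,(322.5,362),.064,T))
```

```text
[324.3251 360.3556] [ 0.4668 -0.3528  0.064 ]
```

Request:
{"api": "servo_tool", "payload": {
  "rows": [
    [0,0,0,0,0,-0.004,0],
    [0,0,0,0,0,0,0]
  ]
}}

```text
clock: 4.93
ee_pos: [0.4667, -0.3526, 0.0439]
orientation: [179.9, 0.1, 155.5]
force: [0.9, 0.4, 0.4]
opening: 0.0855
```

Request:
{"api": "servo_tool", "payload": {
  "rows": [
    [0,0,0,0,0,0,1],
    [0,0,0,0,0,0,1],
    [0,0,0,0,0,0,1],
    [0,0,0,0,0,0,1],
    [0,0,0,0,0,0,1],
    [0,0,0,0,0,0,1],
    [0,0,0,0,0,0,1],
    [0,0,0,0,0,0,1]
  ]
}}

```text
clock: 5.6
ee_pos: [0.4684, -0.3535, 0.0468]
orientation: [180.0, 0.4, 155.5]
force: [0.6, -0.3, 0.4]
opening: 0.0177
```

Request:
{"api": "servo_tool", "payload": {
  "rows": [
    [0,0,0,0,0,-0.005,1],
    [0,0,0,0,0,-0.01,1],
    [0,0,0,0,0,-0.012,1],
    [0,0,0,0,0,-0.012,1],
    [0,0,0,0,0,-0.012,1],
    [0,-0.4,0,0,0,-0.01,1],
    [0,0,0,0,0,0,1]
  ]
}}

```text
clock: 6.18
ee_pos: [0.468, -0.3539, 0.115]
orientation: [180.0, 0.9, 155.5]
force: [0.3, 0.0, -1.3]
opening: 0.0178
```

Run:
```python
from h import *
np.set_printoptions(precision=4,suppress=True)
s=state();c=read_camera("wrist");cv2.imwrite("pics/w5.png",c["pixels"])
print(s)
```

```text
{'clock': 6.1833, 'qpos': array([ 12.2577,  28.1639,  24.6778, 109.3009, -16.4176,  45.0581,
       111.3799]), 'qvel': array([-0.1235, -0.1892, -0.2101, -0.2286,  0.0866,  0.193 , -0.1729]), 'effort': array([ -0.5623, -49.946 ,   6.6509, -21.426 ,   0.029 ,   0.2025,
        -0.0642]), 'ee_pos': array([ 0.468 , -0.3539,  0.115 ]), 'orientation': array([179.975 ,   0.89  , 155.4897]), 'force': array([ 0.3074,  0.0492, -1.3301]), 'ft_torque': array([-0.0316,  0.008 , -0.0256]), 'opening': 0.017755564323501713}
```

View pics/w5.png

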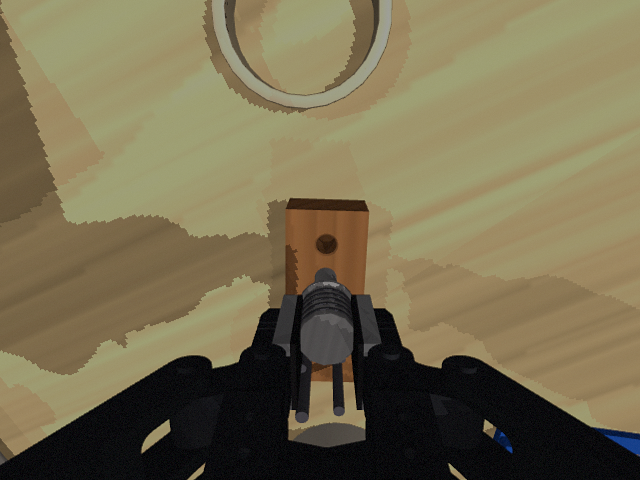

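Request:
{"api": "servo_tool", "payload": {
  "rows": [
    [0,-0.2,-3.1,0.006,0.03,-0.002,1],
    [0,-0.2,-3.1,0.004,0.035,-0.002,1],
    [0,-0.2,-3.1,0.002,0.035,-0.002,1],
    [0,-0.2,-3.1,0,0.035,-0.002,1],
    [0,-0.1,-3.1,-0.002,0.035,-0.002,1],
    [0,0,-3.1,-0.004,0.035,-0.001,1],
    [0,0,-3.1,-0.006,0.035,0,1],
    [0,0,-3.1,-0.008,0.035,0,1]
  ]
}}

```text
clock: 6.9
ee_pos: [0.5368, -0.0853, 0.1238]
orientation: [-179.0, 1.6, -179.7]
force: [0.5, 0.1, -0.8]
opening: 0.0176
```

Run:
```python
from h import *
np.set_printoptions(precision=4,suppress=True)
print(state()["ee_pos"],delta([.592,.114,.12],[180,0,180]))
```

```text
[ 0.5368 -0.0853  0.1238] (array([-0.9828,  1.5855,  0.3216]), array([-0.0562,  0.199 ,  0.0019]))
```

Request:
{"api": "servo_tool", "payload": {
  "rows": [
    [-0.2,0.3,0,-0.009,0.03,0,1],
    [-0.2,0.3,0,-0.009,0.03,0,1],
    [-0.2,0.3,0,-0.009,0.03,0,1],
    [-0.2,0.3,0,-0.009,0.03,0,1],
    [-0.2,0.3,0,-0.009,0.028,0,1],
    [0,0.1,0,-0.004,0.015,0,1],
    [0,0,0,0,0,0,1],
    [0,0,0,0,0,0,1]
  ]
}}

```text
clock: 7.57
ee_pos: [0.5829, 0.0994, 0.1201]
orientation: [179.7, -0.4, -178.6]
force: [-0.2, -0.3, -0.5]
opening: 0.0172
```

Run:
```python
from h import *
np.set_printoptions(precision=4,suppress=True)
s=state();c=read_camera("wrist");cv2.imwrite("pics/w6.png",c["pixels"])
np.savez("pics/w6.npz",T=wristT(c,s),tcp=tcpT(s))
print(s["ee_pos"],s["orientation"],delta([.592,.114,.12],[180,0,180]))
c=read_camera("scene");cv2.imwrite("pics/s6.png",cv2.resize(c["pixels"][150:350,270:470],None,fx=3,fy=3,interpolation=cv2.INTER_CUBIC))
```

```text
[0.5829 0.0994 0.1201] [ 179.6885   -0.3927 -178.5735] (array([ 0.3229, -0.4115,  1.4068]), array([-0.0097,  0.0145,  0.    ]))
```

View pics/w6.png

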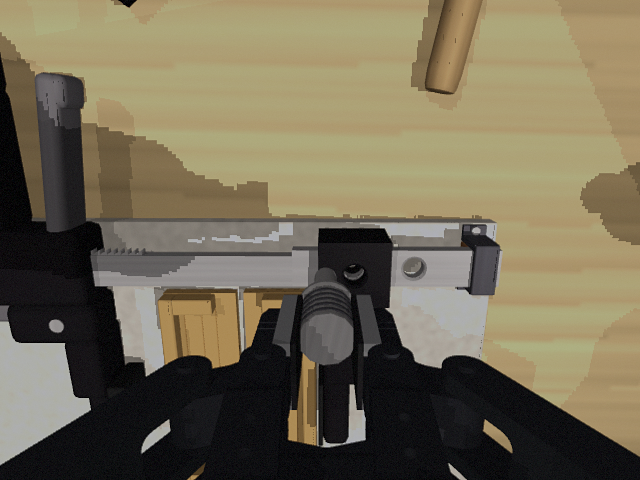

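View pics/s6.png

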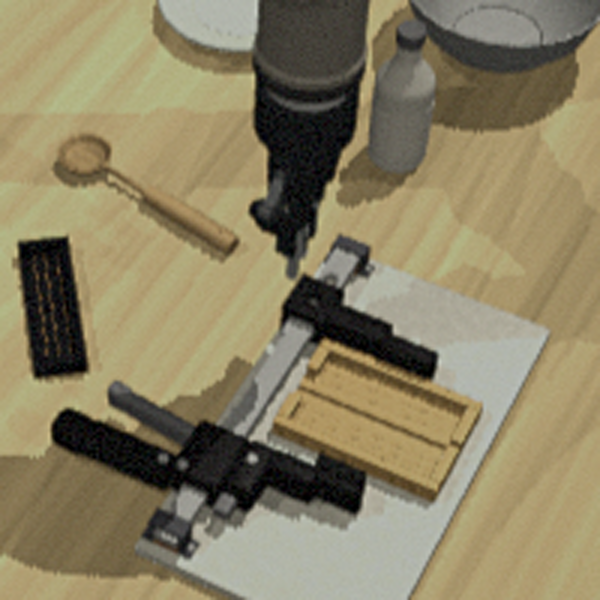

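The wrist view shows the tail hole at about (354,274) and the pin tip at about (325,272), partly hidden by the head.

Run:
```python
from h import *
np.set_printoptions(precision=4,suppress=True)
d=np.load("pics/w6.npz");T=d["T"];tcp=d["tcp"];c=read_camera("wrist")
print("hole",atz(c,(354,274),.046,T))
for dz in (.036,.04):
  p=tcp@np.array([0,0,dz,1]); print("tip proj",dz,p,proj(c,p[:3],T))
p=tcp@np.array([0,0,-.018,1]); print("top proj",proj(c,p[:3],T))
im=cv2.imread("pics/w6.png"); cv2.imwrite("pics/w6c.png",cv2.resize(im[215:375,270:430],None,fx=4.5,fy=4.5,interpolation=cv2.INTER_CUBIC))
```

```text
hole [0.5927 0.1162 0.046 ]
tip proj 0.036 [0.5826 0.0996 0.0841 1.    ] [324.1016 282.3467]
tip proj 0.04 [0.5826 0.0996 0.0801 1.    ] [324.1549 279.0471]
top proj [323.0978 344.5189]
```

View pics/w6c.png

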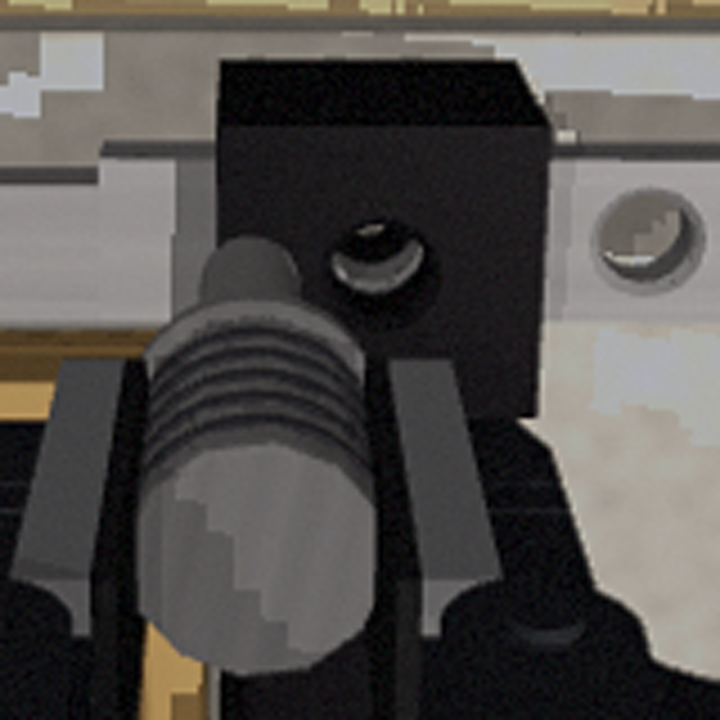

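Request:
{"api": "servo_tool", "payload": {
  "rows": [
    [0.1,-0.2,0.5,-0.004,0.006,0,1],
    [0.1,-0.2,0.5,-0.004,0.006,0,1],
    [0.1,0,0.4,-0.003,0.004,0.005,1],
    [0,0,0,0,0,0.005,1],
    [0,0,0,0,0,0.005,1],
    [0,0,0,0,0,0,1]
  ]
}}

```text
clock: 8.22
ee_pos: [0.5946, 0.1091, 0.1043]
orientation: [-179.9, 0.1, 179.2]
force: [-0.2, -0.3, -0.9]
opening: 0.0178
```

Run:
```python
from h import *
np.set_printoptions(precision=4,suppress=True)
s=state();c=read_camera("wrist");cv2.imwrite("pics/w7.png",c["pixels"])
np.savez("pics/w7.npz",T=wristT(c,s),tcp=tcpT(s))
print(s["ee_pos"],s["orientation"],delta([.5936,.1158,.095],[180,0,180]))
print(proj(c,(tcpT(s)@[.0006,.0005,.04,1])[:3],wristT(c,s)),proj(c,[.5927,.1165,.046],wristT(c,s)))
im=c["pixels"]; cv2.imwrite("pics/w7c.png",cv2.resize(im[215:375,250:410],None,fx=4.5,fy=4.5,interpolation=cv2.INTER_CUBIC))
```

```text
[0.5946 0.1091 0.1043] [-179.8541    0.0835  179.2065] (array([-0.1471,  0.0922, -0.7956]), array([0.0012, 0.0068, 0.0096]))
[325.3005 277.8911] [339.3759 261.6574]
```

View pics/w7c.png

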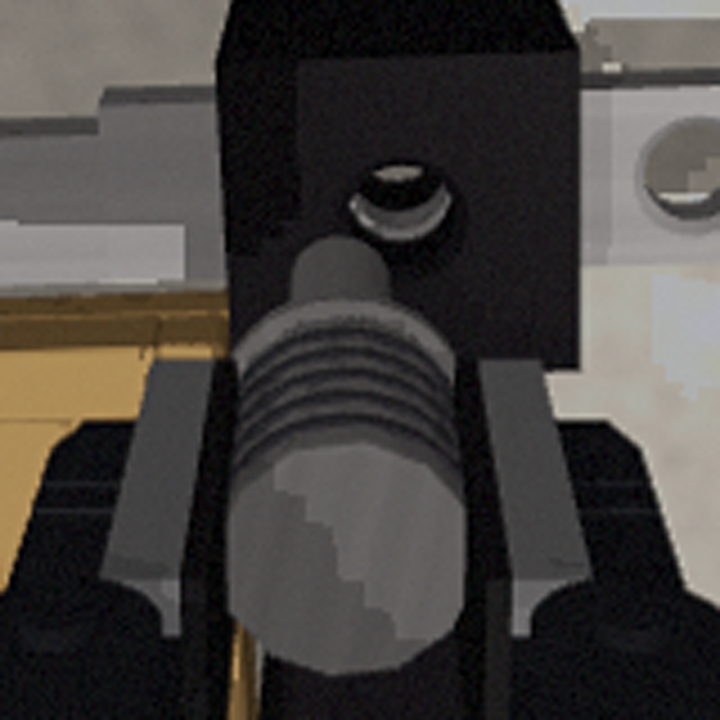

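Request:
{"api": "servo_tool", "payload": {
  "rows": [
    [0,0,-0.4,0.001,0.004,0.001,1],
    [0,0,-0.2,0.0005,0.003,0.001,1],
    [0,0,0,0,0.001,0.001,1],
    [0,0,0,0,0,0,1]
  ]
}}

```text
clock: 8.6
ee_pos: [0.5928, 0.1173, 0.1011]
orientation: [-179.8, 0.1, 179.8]
force: [-0.3, 0.6, -0.6]
opening: 0.0175
```

Run:
```python
from h import *
np.set_printoptions(precision=4,suppress=True)
s=state();c=read_camera("wrist");cv2.imwrite("pics/w8.png",c["pixels"])
print(s["ee_pos"],s["orientation"],delta([.5936,.1158,.092],[180,0,180]))
print(proj(c,(tcpT(s)@[.0006,.0005,.04,1])[:3],wristT(c,s)),proj(c,[.5927,.1165,.046],wristT(c,s)))
im=c["pixels"]; cv2.imwrite("pics/w8c.png",cv2.resize(im[215:375,250:410],None,fx=4.5,fy=4.5,interpolation=cv2.INTER_CUBIC))
```

```text
[0.5928 0.1173 0.1011] [-179.8368    0.0556  179.8357] (array([-0.1593,  0.0687, -0.1718]), array([-0.0006, -0.0014,  0.0093]))
[325.2813 277.8718] [323.1728 267.3239]
```

View pics/w8c.png

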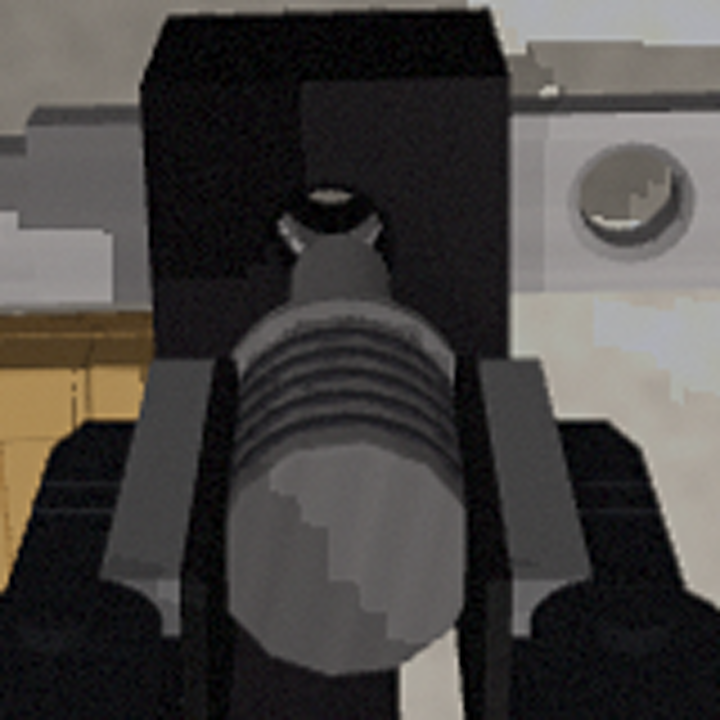

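Request:
{"api": "servo_tool", "payload": {
  "rows": [
    [0,0,0,-0.0004,-0.001,0.003,1],
    [0,0,0,-0.0003,-0.0005,0.003,1],
    [0,0,0,0,0,0.001,1],
    [0,0,0,0,0,0,1]
  ]
}}

```text
clock: 8.98
ee_pos: [0.594, 0.1154, 0.094]
orientation: [-179.8, 0.1, 179.8]
force: [0.0, -0.8, -1.0]
opening: 0.0176
```

Run:
```python
from h import *
np.set_printoptions(precision=4,suppress=True)
s=state();c=read_camera("wrist");cv2.imwrite("pics/w9.png",c["pixels"])
print(s["ee_pos"],s["orientation"],s["force"],delta([.5936,.1158,.092],[180,0,180]))
print(proj(c,(tcpT(s)@[.0006,.0005,.04,1])[:3],wristT(c,s)),proj(c,[.5927,.1165,.046],wristT(c,s)))
im=c["pixels"]; cv2.imwrite("pics/w9c.png",cv2.resize(im[215:375,250:410],None,fx=4.5,fy=4.5,interpolation=cv2.INTER_CUBIC))
```

```text
[0.594  0.1154 0.094 ] [-179.8468    0.1173  179.8242] [ 0.0464 -0.7736 -0.9986] (array([-0.1579,  0.1121, -0.1794]), array([0.0004, 0.0005, 0.002 ]))
[325.281  277.8714] [326.8734 270.1633]
```

View pics/w9c.png

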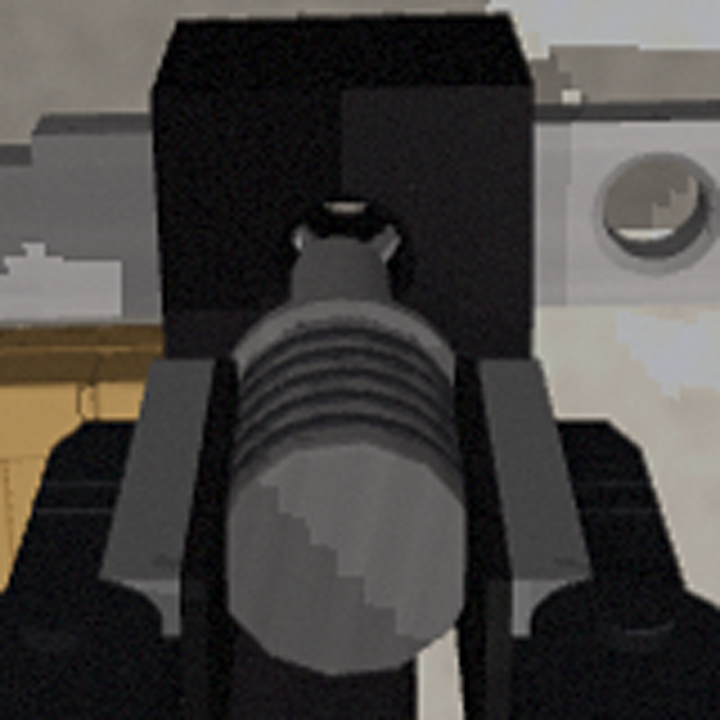

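Request:
{"api": "servo_tool", "payload": {
  "rows": [
    [0,0,0,0.0002,0.0004,0.002,1],
    [0,0,0,0,0,0.002,1],
    [0,0,0,0,0,0.002,1],
    [0,0,0,0,0,0.001,1],
    [0,0,0,0,0,0,1]
  ]
}}

```text
clock: 9.45
ee_pos: [0.5939, 0.1156, 0.0863]
orientation: [-179.8, 0.1, 179.8]
force: [-0.4, 0.0, -0.5]
opening: 0.0175
```

Run:
```python
from h import *
np.set_printoptions(precision=4,suppress=True)
s=state();c=read_camera("wrist");cv2.imwrite("pics/w10.png",c["pixels"])
print(s["ee_pos"],s["orientation"],s["force"],delta([.5936,.1158,.08],[180,0,180]))
print(proj(c,(tcpT(s)@[.0006,.0005,.04,1])[:3],wristT(c,s)),proj(c,[.5927,.1165,.046],wristT(c,s)))
im=c["pixels"]; cv2.imwrite("pics/w10c.png",cv2.resize(im[215:375,250:410],None,fx=4.5,fy=4.5,interpolation=cv2.INTER_CUBIC))
```

```text
[0.5939 0.1156 0.0863] [-179.8406    0.121   179.8039] [-0.396   0.0194 -0.5417] (array([-0.1587,  0.1187, -0.1988]), array([0.0003, 0.0003, 0.0064]))
[325.2816 277.8719] [326.4882 276.3032]
```

View pics/w10c.png

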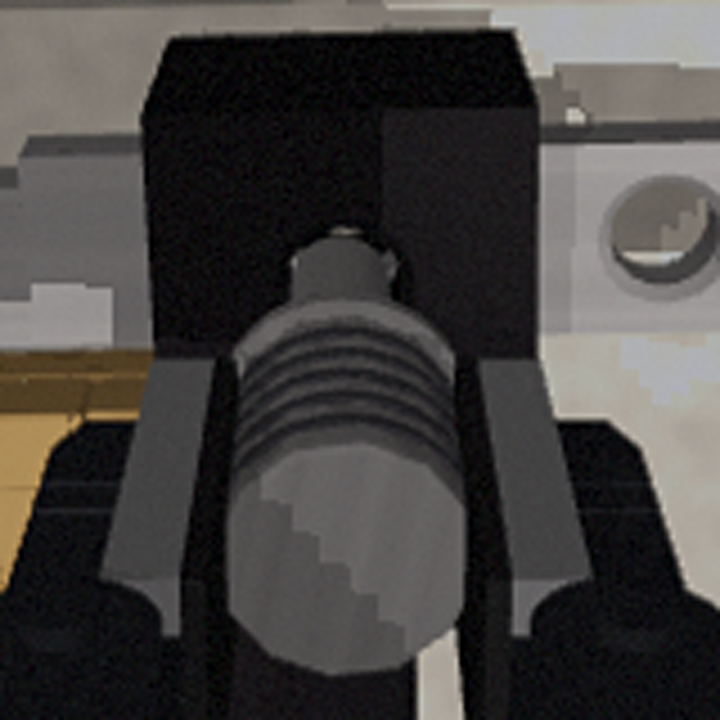

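Request:
{"api": "servo_tool", "payload": {
  "rows": [
    [0,0,0,0.0003,0.0005,0.002,1],
    [0,0,0,0,0,0.002,1],
    [0,0,0,0,0,0.002,1],
    [0,0,0,0,0,0.002,1],
    [0,0,0,0,0,0,1]
  ]
}}

```text
clock: 9.92
ee_pos: [0.5942, 0.1162, 0.0781]
orientation: [-179.9, 0.2, 179.8]
force: [0.2, -0.3, -1.2]
opening: 0.0177
```

Run:
```python
from h import *
np.set_printoptions(precision=4,suppress=True)
s=state();c=read_camera("wrist");cv2.imwrite("pics/w11.png",c["pixels"])
print(s["ee_pos"],s["orientation"],s["force"],s["ft_torque"])
im=c["pixels"]; cv2.imwrite("pics/w11c.png",cv2.resize(im[215:375,250:410],None,fx=4.5,fy=4.5,interpolation=cv2.INTER_CUBIC))
```

```text
[0.5942 0.1162 0.0781] [-179.8584    0.2057  179.8051] [ 0.2391 -0.3144 -1.1626] [-0.0667 -0.13    0.0027]
```

View pics/w11c.png

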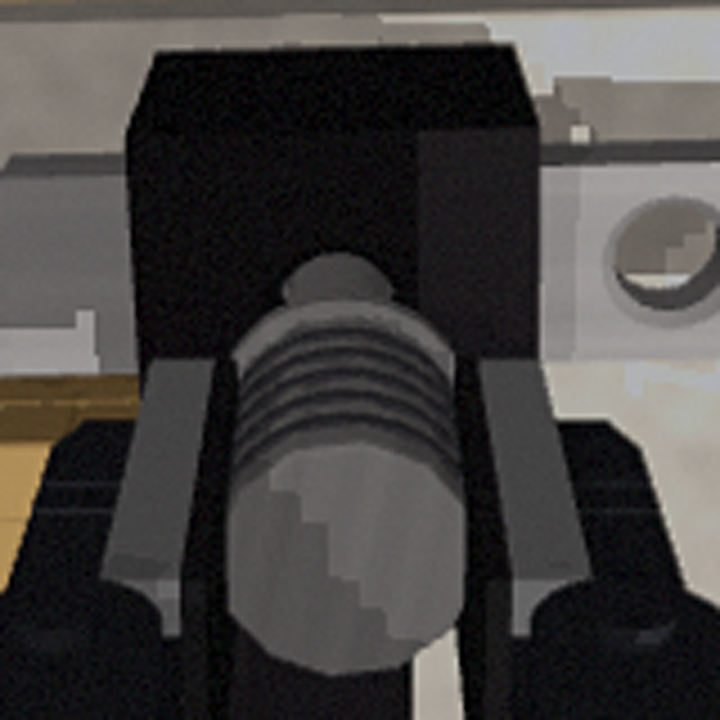

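Request:
{"api": "servo_tool", "payload": {
  "rows": [
    [0,0,0,0,0,0.003,1],
    [0,0,0,0,0,0.003,1],
    [0,0,0,0,0,0.003,1],
    [0,0,0,0,0,0.003,1],
    [0,0,0,0,0,0,1]
  ]
}}

```text
clock: 10.38
ee_pos: [0.5943, 0.1162, 0.0649]
orientation: [-179.9, 0.2, 179.8]
force: [1.0, -0.8, -0.8]
opening: 0.0175
```

Request:
{"api": "servo_tool", "payload": {
  "rows": [
    [0,0,0,0,0,0.003,1],
    [0,0,0,0,0,0.003,1],
    [0,0,0,0,0,0.002,1],
    [0,0,0,0,0,0,1]
  ]
}}

```text
clock: 10.72
ee_pos: [0.5943, 0.1161, 0.0559]
orientation: [-179.9, 0.2, 179.8]
force: [1.2, -0.8, -0.5]
opening: 0.0174
```

Request:
{"api": "servo_tool", "payload": {
  "rows": [
    [0,0,0,0,0,0.002,1],
    [0,0,0,0,0,0.002,1],
    [0,0,0,0,0,0,1]
  ]
}}

```text
clock: 10.97
ee_pos: [0.5951, 0.1161, 0.0554]
orientation: [-179.9, 0.2, 179.8]
force: [0.4, -0.6, -0.4]
opening: 0.0176
```

Run:
```python
from h import *
np.set_printoptions(precision=4,suppress=True)
s=state();c=read_camera("wrist");cv2.imwrite("pics/w12.png",c["pixels"])
print(s["ee_pos"],s["force"])
im=c["pixels"]; cv2.imwrite("pics/w12c.png",cv2.resize(im[215:375,250:410],None,fx=4.5,fy=4.5,interpolation=cv2.INTER_CUBIC))
c=read_camera("scene");cv2.imwrite("pics/s12.png",cv2.resize(c["pixels"][200:300,320:440],None,fx=6,fy=6,interpolation=cv2.INTER_CUBIC))
```

```text
[0.5951 0.1161 0.0554] [ 0.3666 -0.5897 -0.4002]
```

View pics/w12c.png

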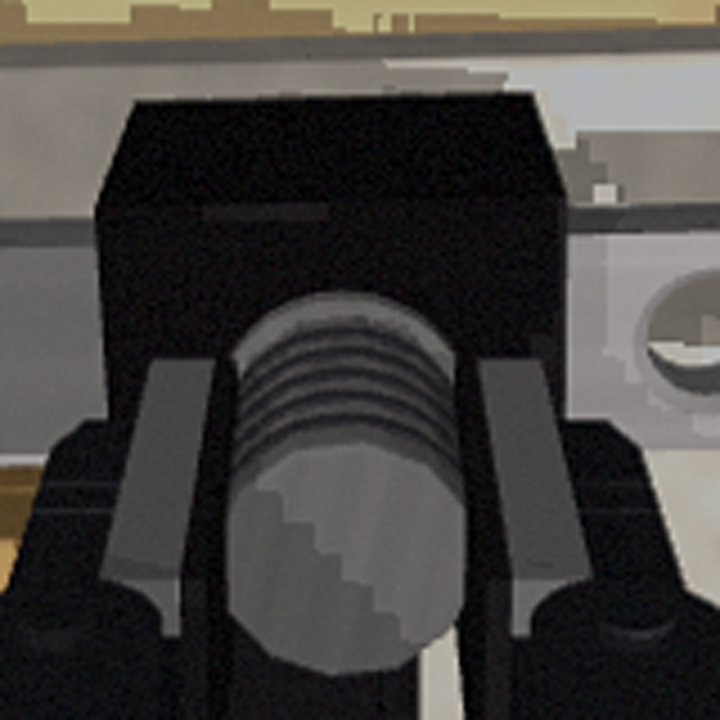

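View pics/s12.png

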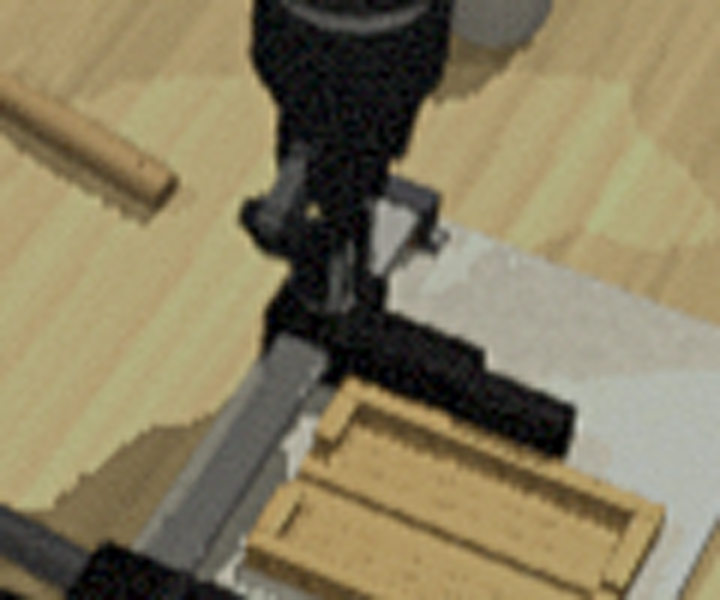

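Request:
{"api": "servo_tool", "payload": {
  "rows": [
    [0,0,0,0,0,0.003,1],
    [0,0,0,0,0,0.003,1],
    [0,0,0,0,0,0.003,1]
  ]
}}

```text
clock: 11.32
ee_pos: [0.5956, 0.1161, 0.0544]
orientation: [179.9, 0.2, 179.7]
force: [-12.4, -0.9, 31.6]
opening: 0.0179
```

Request:
{"api": "servo_tool", "payload": {
  "rows": [
    [0,0,0,0,0,-0.001,1],
    [0,0,0,0,0,0,0.4],
    [0,0,0,0,0,0,0],
    [0,0,0,0,0,0,0],
    [0,0,0,0,0,0,0],
    [0,0,0,0,0,0,0]
  ]
}}

```text
clock: 11.82
ee_pos: [0.5956, 0.1164, 0.0556]
orientation: [179.9, 0.2, 179.7]
force: [0.1, 0.7, -0.3]
opening: 0.0766
```

Request:
{"api": "servo_tool", "payload": {
  "rows": [
    [0,0,0,0,0,-0.01,0],
    [0,0,0,0,0,-0.02,0],
    [0,0,0,0,0,-0.02,0],
    [0,0,0,0,0,-0.01,0],
    [0,0,0,0,0,0,0]
  ]
}}

```text
clock: 12.23
ee_pos: [0.5939, 0.1158, 0.117]
orientation: [180.0, -0.1, 179.7]
force: [0.4, -0.0, -0.6]
opening: 0.0854
```

Run:
```python
from h import *
np.set_printoptions(precision=4,suppress=True)
s=state();c=read_camera("wrist");cv2.imwrite("pics/w13.png",c["pixels"])
np.savez("pics/w13.npz",T=wristT(c,s))
print(s["ee_pos"],s["orientation"],s["force"])
```

```text
[0.5939 0.1158 0.117 ] [179.9716  -0.0611 179.7035] [ 0.3722 -0.0404 -0.5587]
```

View pics/w13.png

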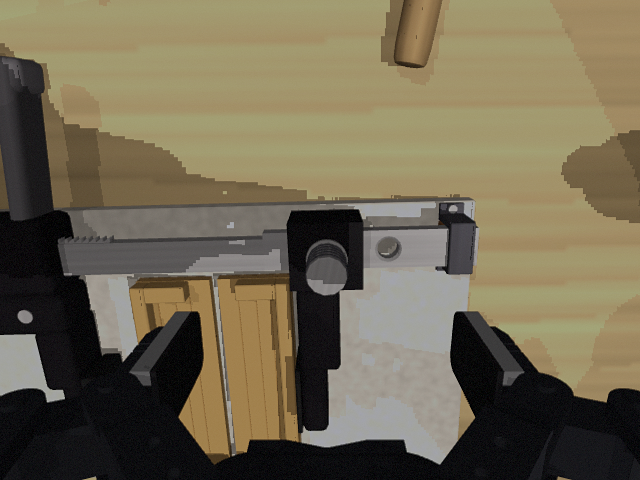

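The pin is home: the collar sits on the jaw at (326,248), and the push read 31 N at TCP z 0.054. Next I locate the handle, the blade and the black caddy.

Run:
```python
from h import *
np.set_printoptions(precision=4,suppress=True)
c=read_camera("wrist");T=np.load("pics/w1.npz")["T"];T13=np.load("pics/w13.npz")["T"]
print(proj(c,[.5927,.1165,.072],T13))
for p in [(133,112),(183,140),(243,10)]: print("caddy",atz(c,p,.02,T))
g=lambda u,v:((u+.5)/4-.5+70,(v+.5)/4-.5+180)
for p in [(60,110),(215,60),(150,240),(275,185),(245,400),(385,350)]: print("handle",atz(c,g(*p),.045,T))
for p in [(345,95),(440,75),(455,350),(520,315)]: print("blade",atz(c,g(*p),.042,T))
print(state()["qpos"], delta([.534,-.0635,.12],[180,0,1]))
```

```text
[325.6771 272.8285]
caddy [ 0.4226 -0.034   0.02  ]
caddy [ 0.4566 -0.0071  0.02  ]
caddy [0.3889 0.0777 0.02  ]
handle [ 0.4755 -0.0941  0.045 ]
handle [ 0.4781 -0.061   0.045 ]
handle [ 0.5053 -0.0913  0.045 ]
handle [ 0.5045 -0.0625  0.045 ]
handle [ 0.5426 -0.0906  0.045 ]
handle [ 0.5436 -0.0586  0.045 ]
blade [ 0.4937 -0.0422  0.042 ]
blade [ 0.4971 -0.023   0.042 ]
blade [ 0.5495 -0.0467  0.042 ]
blade [ 0.5476 -0.0308  0.042 ]
[-28.3652  28.8817  15.1871 105.5861 -10.0191  47.01    81.6103] (array([ -0.2938,   0.0091, 178.7122]), array([ 0.058 , -0.1795, -0.0047]))
```

Request:
{"api": "servo_tool", "payload": {
  "rows": [
    [0,0,0,0.012,-0.035,0,0],
    [0,0,0,0.012,-0.035,0,0],
    [0,0,0,0.012,-0.035,0,0],
    [0,0,0,0.011,-0.035,0,0],
    [0,0,0,0.01,-0.035,0,0],
    [0,0,7,0,0,0,0],
    [0,0,7,0,0,0,0],
    [0,0,7,0,0,0,0]
  ]
}}

```text
clock: 13.0
ee_pos: [0.5274, -0.0659, 0.1069]
orientation: [-179.7, -0.7, 159.0]
force: [-0.3, -0.6, -0.4]
opening: 0.0856
```

Request:
{"api": "servo_tool", "payload": {
  "rows": [
    [0,0,7,0,0,0,0],
    [0,0,7,0,0,0,0],
    [0,0,7,0,0,0,0],
    [0,0,7,0,0,0,0],
    [0,0,7,0,0,0,0],
    [0,0,7,0,0,0,0],
    [0,0,7,0,0,0,0],
    [0,0,7,0,0,0,0]
  ]
}}

```text
clock: 13.67
ee_pos: [0.5204, -0.0679, 0.0986]
orientation: [-178.4, -0.2, 101.9]
force: [0.8, 0.9, -1.6]
opening: 0.0852
```

Request:
{"api": "servo_tool", "payload": {
  "rows": [
    [0,0,7,0,0,0,0],
    [0,0,7,0,0,0,0],
    [0,0,7,0,0,0,0],
    [0,0,7,0,0,0,0],
    [0,0,7,0,0,0,0],
    [0,0,7,0,0,0,0],
    [0,0,7,0,0,0,0],
    [0,0,7,0,0,0,0]
  ]
}}

```text
clock: 14.33
ee_pos: [0.5144, -0.0678, 0.091]
orientation: [-178.7, 1.9, 44.6]
force: [0.1, -0.0, 0.3]
opening: 0.0853
```

Request:
{"api": "servo_tool", "payload": {
  "rows": [
    [0,0,7,0,0,0,0],
    [0,0,7,0,0,0,0],
    [0,0,7,0,0,0,0],
    [0,0,7,0,0,0,0]
  ]
}}

```text
clock: 14.67
ee_pos: [0.5116, -0.0677, 0.0874]
orientation: [-179.9, 2.7, 16.0]
force: [-0.4, -0.5, -0.4]
opening: 0.0855
```

Run:
```python
from h import *
np.set_printoptions(precision=4,suppress=True)
s=state();print(s["ee_pos"],s["orientation"],s["qpos"], delta([.534,-.062,.12],[180,0,1]))
```

```text
[ 0.5116 -0.0677  0.0874] [-179.8571    2.698    15.9828] [-42.212   38.9514  58.5167 118.4057 -42.5241  50.3324 -32.5624] (array([ 0.2107,  2.7012, 14.9767]), array([ 0.0215,  0.0006, -0.0337]))
```

Request:
{"api": "servo_tool", "payload": {
  "rows": [
    [0,1,5,0.005,-0.001,-0.012,0],
    [0,1,5,0.006,0,-0.012,0],
    [0,0.7,4.5,0.006,0,-0.01,0],
    [0,0,0,0.003,0,0,0],
    [0,0,0,0,0,0,0]
  ]
}}

```text
clock: 15.08
ee_pos: [0.5288, -0.0631, 0.1164]
orientation: [179.5, 0.5, 0.6]
force: [0.9, 0.5, 0.4]
opening: 0.0852
```

Run:
```python
from h import *
np.set_printoptions(precision=4,suppress=True)
s=state();c=read_camera("wrist");cv2.imwrite("pics/w14.png",c["pixels"])
np.savez("pics/w14.npz",T=wristT(c,s));print(s["ee_pos"],s["orientation"],s["qpos"], delta([.534,-.062,.12],[180,0,1]))
```

```text
[ 0.5288 -0.0631  0.1164] [179.4884   0.4707   0.5505] [-46.1358  39.5281  64.7306 116.9534 -44.6992  53.7018 -46.4494] (array([ 0.4966,  0.4993, -0.456 ]), array([ 0.0055, -0.001 , -0.0038]))
```

View pics/w14.png

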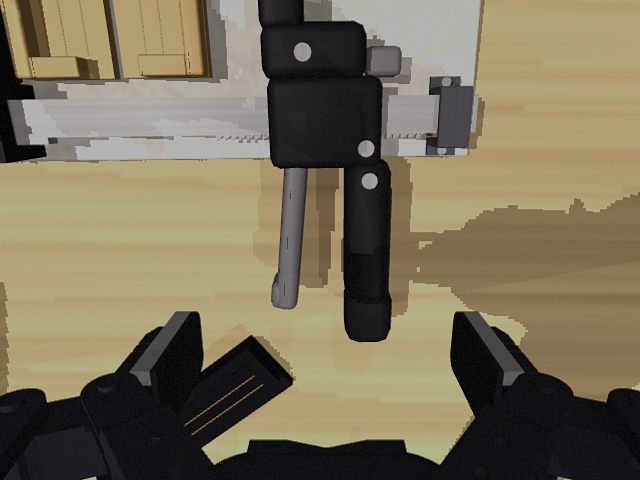

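The head fills the middle of the view. The handle runs at columns 345–391 and the blade at 273–305, so the mid-grasp falls near column 332, centred between the fingers.

Run:
```python
from h import *
np.set_printoptions(precision=4,suppress=True)
c=read_camera("wrist");T=np.load("pics/w14.npz")["T"]
for p in [(345,240),(391,240),(367,335),(367,170)]: print("handle",atz(c,p,.035,T))
for p in [(278,240),(302,240),(285,305),(290,170)]: print("blade",atz(c,p,.035,T))
for p in [(20,157),(468,157)]: print("boardedge",atz(c,p,.012,T))
for p in [(30,98),(440,98),(30,138),(440,138)]: print("bar",atz(c,p,.034,T))
for p in [(211,70),(262,70),(118,70),(107,70)]: print("rim/headleft",atz(c,p,.03,T))
print(proj(c,[.534,-.08,.045],T))
```

```text
handle [ 0.5331 -0.0732  0.035 ]
handle [ 0.5333 -0.0987  0.035 ]
handle [ 0.4741 -0.0877  0.035 ]
handle [ 0.5717 -0.0839  0.035 ]
blade [ 0.5328 -0.0363  0.035 ]
blade [ 0.5329 -0.0495  0.035 ]
blade [ 0.4934 -0.0394  0.035 ]
blade [ 0.5713 -0.0434  0.035 ]
boardedge [0.5741 0.1121 0.012 ]
boardedge [ 0.5766 -0.1443  0.012 ]
bar [0.6057 0.086  0.034 ]
bar [ 0.6081 -0.1194  0.034 ]
bar [0.5862 0.0897 0.034 ]
bar [ 0.5884 -0.1212  0.034 ]
rim/headleft [ 0.6202 -0.0042  0.03  ]
rim/headleft [ 0.6205 -0.0297  0.03  ]
rim/headleft [0.6196 0.0423 0.03  ]
rim/headleft [0.6196 0.0477 0.03  ]
[358.7898 243.9555]
```

Request:
{"api": "servo_tool", "payload": {
  "rows": [
    [0.2,0.3,-0.3,0.004,0.001,0.012,0],
    [0.2,0.2,-0.2,0.003,0.001,0.012,0],
    [0.1,0,0,0.001,0.001,0.012,0],
    [0,0,0,0,0,0.012,0],
    [0,0,0,0,0,0.0,0]
  ]
}}

```text
clock: 15.6
ee_pos: [0.5338, -0.0663, 0.0636]
orientation: [-179.9, 0.3, 1.5]
force: [-0.3, 0.4, -0.3]
opening: 0.0856
```

Run:
```python
from h import *
np.set_printoptions(precision=4,suppress=True)
s=state();c=read_camera("wrist");cv2.imwrite("pics/w15.png",c["pixels"])
np.savez("pics/w15.npz",T=wristT(c,s));print(s["ee_pos"],s["orientation"],s["qpos"], delta([.537,-.066,.01],[180,0,1]))
```

```text
[ 0.5338 -0.0663  0.0636] [-179.8789    0.2539    1.537 ] [-40.9919  42.7997  58.0787 117.8722 -50.0427  48.9132 -41.4844] (array([-0.1055,  0.2105,  0.5089]), array([ 0.003 , -0.0004,  0.0545]))
```

View pics/w15.png

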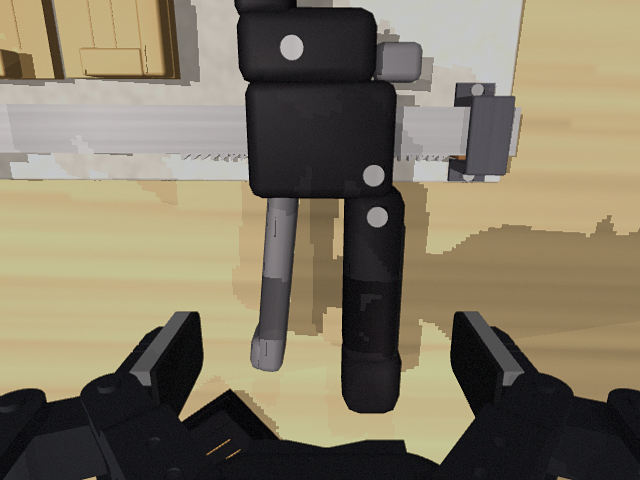

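Request:
{"api": "servo_tool", "payload": {
  "rows": [
    [0,0.2,0.4,0.001,0,0.01,0],
    [0,0,0,0.001,0,0.012,0],
    [0,0,0,0.001,0,0.012,0],
    [0,0,0,0,0,0.009,0],
    [0,0,0,0,0,0.004,0],
    [0,0,0,0,0,0,0]
  ]
}}

```text
clock: 16.15
ee_pos: [0.5375, -0.0665, 0.0133]
orientation: [-179.9, -0.0, 1.2]
force: [-0.7, 0.1, 1.1]
opening: 0.0855
```

Run:
```python
from h import *
np.set_printoptions(precision=4,suppress=True)
s=state();c=read_camera("wrist");cv2.imwrite("pics/w16.png",c["pixels"])
np.savez("pics/w16.npz",T=wristT(c,s));print(s["ee_pos"],s["orientation"],s["force"], delta([.537,-.066,.01],[180,0,1]))
```

```text
[ 0.5375 -0.0665  0.0133] [-179.8818   -0.0297    1.1798] [-0.6593  0.1498  1.0623] (array([-0.1157, -0.042 ,  0.1751]), array([-0.0006, -0.0006,  0.0036]))
```

View pics/w16.png

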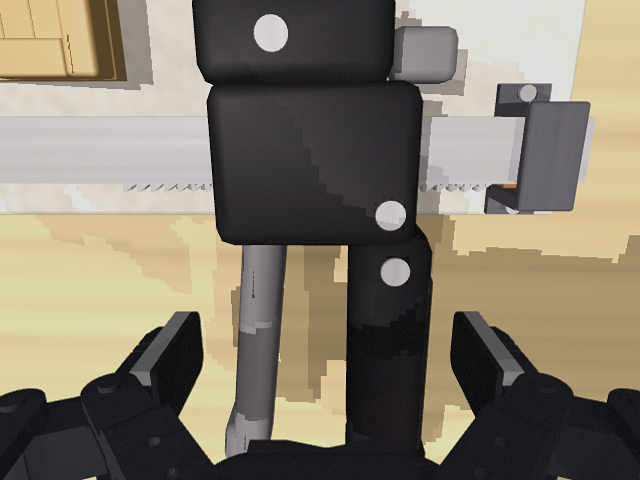

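Request:
{"api": "servo_tool", "payload": {
  "rows": [
    [0,0,0,0,0,0.003,0.2],
    [0,0,0,0,0,0.001,0.25],
    [0,0,0,0,0,0,0.3],
    [0,0,0,0,0,0,0.3],
    [0,0,0,0,0,0,0.3],
    [0,0,0,0,0,0,0.3]
  ]
}}

```text
clock: 16.7
ee_pos: [0.5381, -0.0675, 0.0103]
orientation: [-180.0, -0.1, 1.1]
force: [0.3, -0.7, -1.6]
opening: 0.0597
```

Request:
{"api": "servo_tool", "payload": {
  "rows": [
    [0,0,0,0,0,0,0.36],
    [0,0,0,0,0,0,0.42],
    [0,0,0,0,0,0,0.46],
    [0,0,0,0,0,0,0.5],
    [0,0,0,0,0,0,0.5],
    [0,0,0,0,0,0,0.5],
    [0,0,0,0,0,0,0.5]
  ]
}}

```text
clock: 17.28
ee_pos: [0.5384, -0.0704, 0.0121]
orientation: [179.9, -0.3, 1.1]
force: [-0.9, -1.5, 2.9]
opening: 0.0426
```

Run:
```python
from h import *
np.set_printoptions(precision=4,suppress=True)
s=state();c=read_camera("wrist");cv2.imwrite("pics/w17.png",c["pixels"])
np.savez("pics/w17.npz",T=wristT(c,s));print(s["ee_pos"],s["orientation"],s["force"],s["opening"])
c=read_camera("scene");cv2.imwrite("pics/s17.png",cv2.resize(c["pixels"][220:370,280:460],None,fx=4,fy=4,interpolation=cv2.INTER_CUBIC))
```

```text
[ 0.5384 -0.0704  0.0121] [179.856   -0.2735   1.0528] [-0.8618 -1.5131  2.9067] 0.04255194702703666
```

View pics/w17.png

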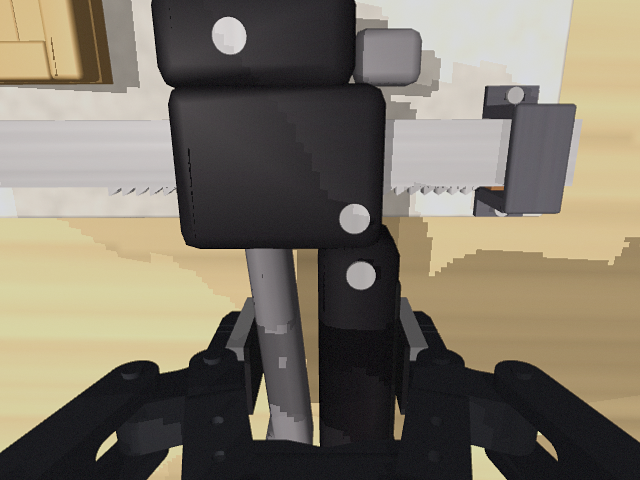

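View pics/s17.png

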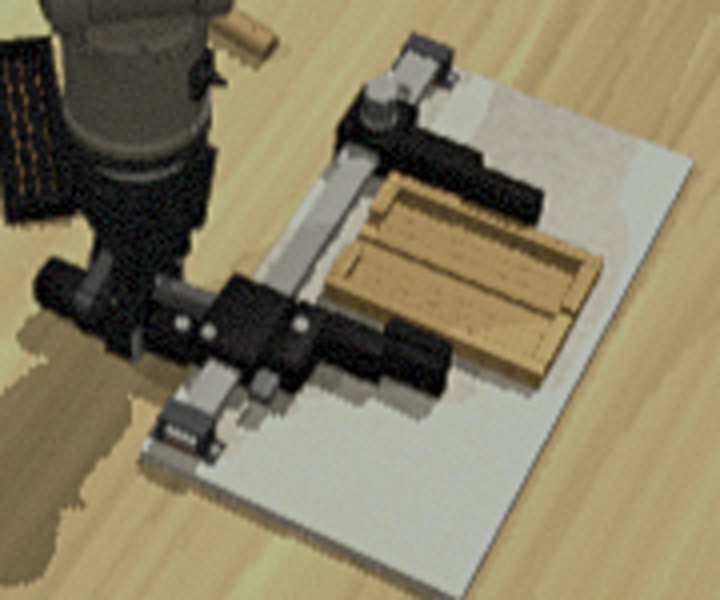

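Request:
{"api": "servo_tool", "payload": {
  "rows": [
    [0,0,0,0,-0.001,0,0.4],
    [0,0,0,0,-0.002,0,0.25],
    [0,0,0,0,-0.002,0,0.2],
    [0,0,0,0,-0.002,0,0.2],
    [0,0.2,0,0,0,0.0,0.2],
    [0,0,0,0,0,0,0.2]
  ]
}}

```text
clock: 17.88
ee_pos: [0.5388, -0.0597, 0.0113]
orientation: [-180.0, -0.5, 1.2]
force: [0.4, -0.1, 0.1]
opening: 0.0686
```

Run:
```python
from h import *
np.set_printoptions(precision=4,suppress=True)
s=state();c=read_camera("wrist");cv2.imwrite("pics/w18.png",c["pixels"])
np.savez("pics/w18.npz",T=wristT(c,s));print(s["ee_pos"],s["orientation"],s["force"],s["opening"])
```

```text
[ 0.5388 -0.0597  0.0113] [-179.9662   -0.4653    1.1784] [ 0.4124 -0.083   0.1286] 0.0685966655383642
```

View pics/w18.png

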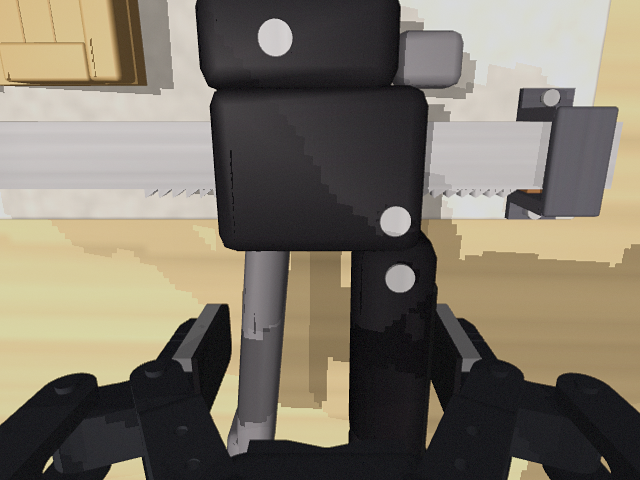

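Request:
{"api": "servo_tool", "payload": {
  "rows": [
    [0,0.3,0,0,0.002,0,0.3],
    [0,0,0,0,0,0,0.36],
    [0,0,0,0,0,0,0.42],
    [0,0,0,0,0,0,0.46],
    [0,0,0,0,0,0,0.5],
    [0,0,0,0,0,0,0.52],
    [0,0,0,0,0,0,0.52]
  ]
}}

```text
clock: 18.52
ee_pos: [0.5394, -0.0663, 0.0134]
orientation: [179.8, -1.0, 1.0]
force: [0.0, -2.6, -0.1]
opening: 0.0412
```

Run:
```python
from h import *
np.set_printoptions(precision=4,suppress=True)
s=state();c=read_camera("wrist");cv2.imwrite("pics/w19.png",c["pixels"])
np.savez("pics/w19.npz",T=wristT(c,s));print(s["ee_pos"],s["orientation"],s["force"],s["opening"])
c=read_camera("scene");cv2.imwrite("pics/s19.png",cv2.resize(c["pixels"][220:370,280:460],None,fx=4,fy=4,interpolation=cv2.INTER_CUBIC))
c=read_camera("top");cv2.imwrite("pics/t19.png",cv2.resize(c["pixels"][155:275,270:400],None,fx=5,fy=5,interpolation=cv2.INTER_CUBIC))
```

```text
[ 0.5394 -0.0663  0.0134] [179.8019  -0.9721   0.9678] [ 0.0262 -2.5639 -0.0741] 0.04120153795453962
```

View pics/w19.png

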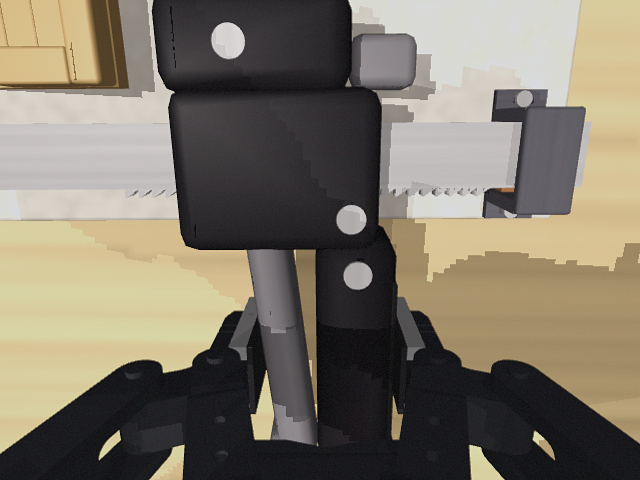

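View pics/s19.png

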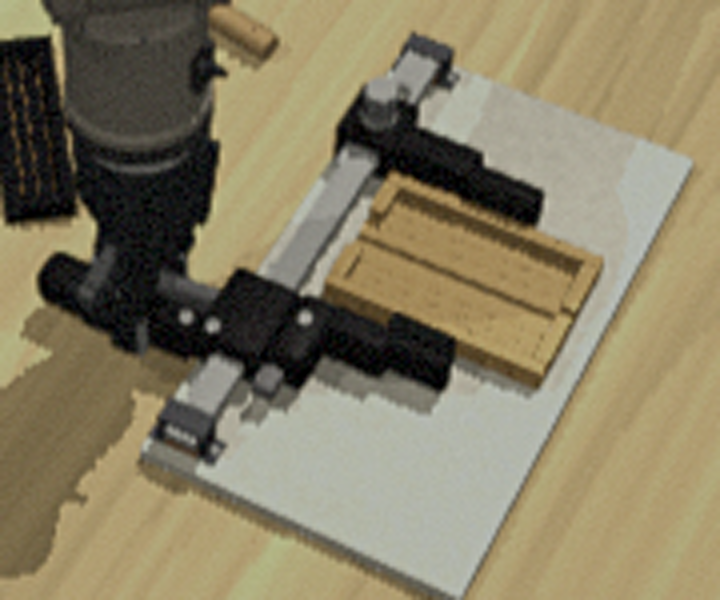

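View pics/t19.png

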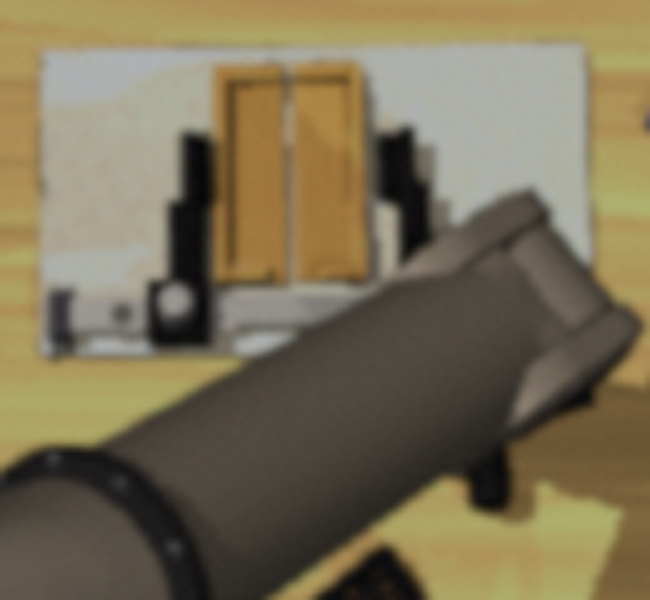

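Request:
{"api": "servo_tool", "payload": {
  "rows": [
    [0,0.3,0,0,-0.001,0,0.4],
    [0,0.3,0,0,-0.002,0,0.25],
    [0,0.3,0,0,-0.002,0.001,0.2],
    [0,0.2,0,0,-0.001,0,0.2],
    [0,0,0,0,0,0.001,0.2],
    [0,0,0,0,0,0,0.3]
  ]
}}

```text
clock: 19.17
ee_pos: [0.5388, -0.0568, 0.0098]
orientation: [180.0, -2.1, 1.1]
force: [-2.0, -3.3, 2.7]
opening: 0.0602
```

Request:
{"api": "servo_tool", "payload": {
  "rows": [
    [0,0,0,0,0,0,0.34],
    [0,0,0,0,0,0,0.38],
    [0,0,0,0,0,0,0.42],
    [0,0,0,0,0,0,0.46],
    [0,0,0,0,0,0,0.5],
    [0,0,0,0,0,0,0.52],
    [0,0,0,0,0,0,0.52]
  ]
}}

```text
clock: 19.75
ee_pos: [0.5389, -0.0584, 0.0113]
orientation: [180.0, -2.1, 1.0]
force: [-0.3, -0.4, 0.5]
opening: 0.0413
```

```bash
cat > look.py <<'E'
from h import *
import sys
n=sys.argv[1]
np.set_printoptions(precision=4,suppress=True)
s=state();c=read_camera("wrist");cv2.imwrite(f"pics/w{n}.png",c["pixels"])
print(s["ee_pos"],s["orientation"],s["qpos"],s["force"],s["opening"],s["clock"])
c=read_camera("top");t=cv2.resize(c["pixels"][160:225,290:390],None,fx=8,fy=8,interpolation=cv2.INTER_CUBIC)
cv2.imwrite(f"pics/t{n}.png",t)
E
python3 look.py 20
```

```text
[ 0.5389 -0.0584  0.0113] [179.9501  -2.1287   1.0091] [-38.1228  45.4649  51.6721 119.9686 -57.786   41.4876 -37.0412] [-0.2603 -0.4034  0.4797] 0.04133572863937717 19.75
```

View pics/w20.png

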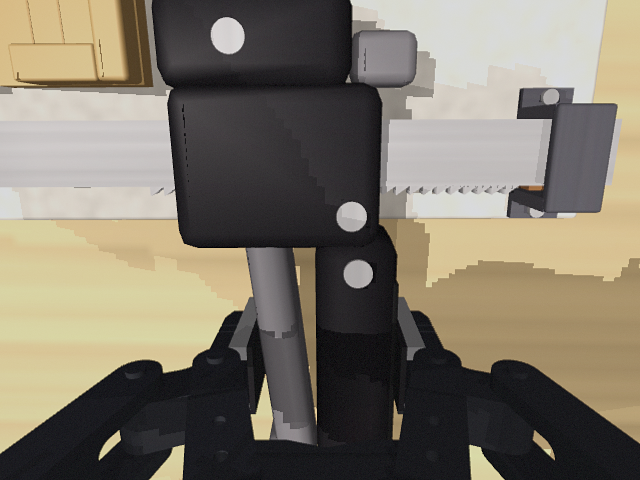

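View pics/t20.png

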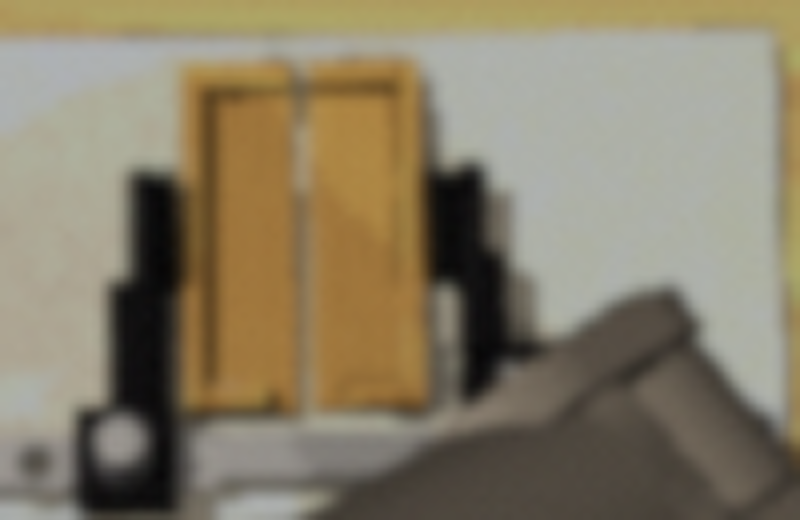

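Request:
{"api": "servo_tool", "payload": {
  "rows": [
    [0,-0.6,0,0,-0.001,0,0.4],
    [0,-0.6,0,0,-0.002,0,0.25],
    [0,-0.5,0,0,-0.002,0,0.2],
    [0,-0.3,0,0,-0.001,0,0.2],
    [0,0,0,0,0,0,0.2],
    [0,0,0,0,0,0,0.3]
  ]
}}

```text
clock: 20.35
ee_pos: [0.539, -0.0493, 0.0101]
orientation: [-179.9, 0.2, 1.1]
force: [0.2, 2.8, 3.2]
opening: 0.0603
```

Request:
{"api": "servo_tool", "payload": {
  "rows": [
    [0,0,0,0,0,0,0.34],
    [0,0,0,0,0,0,0.38],
    [0,0,0,0,0,0,0.4],
    [0,0,0,0,0,0,0.42],
    [0,0,0,0,0,0,0.42]
  ]
}}

```text
clock: 20.77
ee_pos: [0.5392, -0.0503, 0.0109]
orientation: [-180.0, 0.1, 1.1]
force: [-0.5, 0.2, 0.2]
opening: 0.0498
```

```bash
python3 look.py 21
```

```text
[ 0.5392 -0.0503  0.0109] [-179.9702    0.1182    1.0904] [-39.0764  46.7939  52.4846 118.3533 -55.7799  44.3927 -39.7619] [-0.5383  0.2295  0.2032] 0.04979559608017595 20.7667
```

View pics/w21.png

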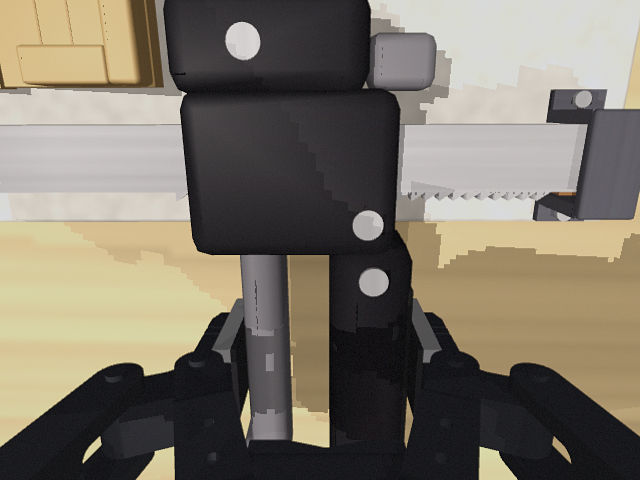

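View pics/t21.png

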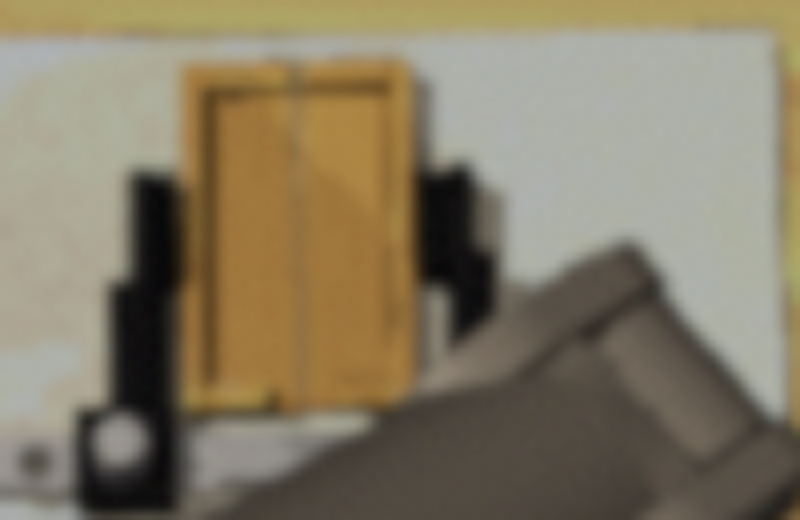

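Request:
{"api": "servo_tool", "payload": {
  "rows": [
    [0,0,0,0,0,0,0.43],
    [0,0,0,0,0,0,0.44],
    [0,0,0,0,0,0,0.44],
    [0,0,0,0,0,0,0.44]
  ]
}}

```text
clock: 21.2
ee_pos: [0.5391, -0.0503, 0.0111]
orientation: [-180.0, 0.1, 1.1]
force: [-1.9, 0.9, 3.0]
opening: 0.0481
```

```bash
python3 look.py 22
```

```text
[ 0.5391 -0.0503  0.0111] [-179.9564    0.122     1.1008] [-39.0744  46.7752  52.4979 118.3561 -55.7644  44.4144 -39.75  ] [-1.9057  0.8653  3.0179] 0.048108977859064296 21.2
```

View pics/w22.png

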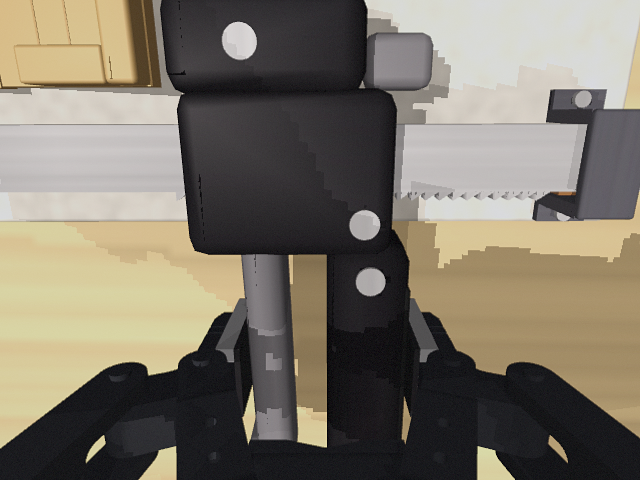

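View pics/t22.png

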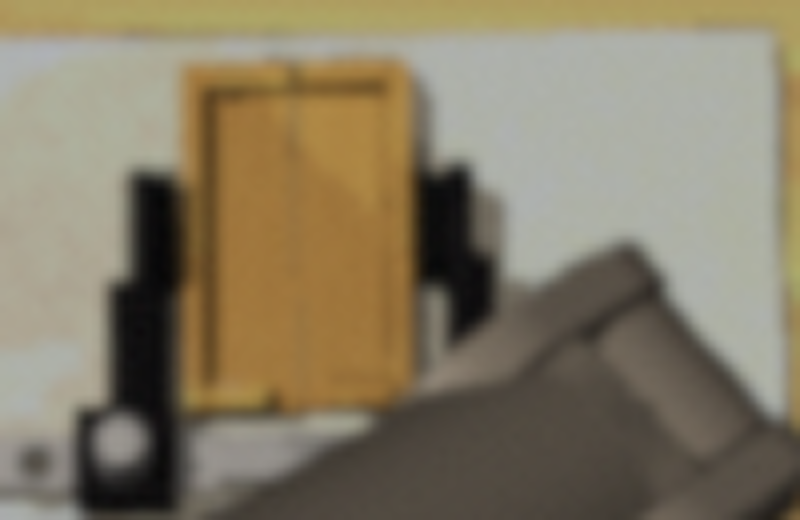

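Request:
{"api": "servo_tool", "payload": {
  "rows": [
    [0,0,0,0,0,0,0.45],
    [0,0,0,0,0,0,0.46],
    [0,0,0,0,0,0,0.46],
    [0,0,0,0,0,0,0.46]
  ]
}}

```text
clock: 21.63
ee_pos: [0.5391, -0.0503, 0.0113]
orientation: [-179.9, 0.1, 1.1]
force: [-0.5, 0.0, 3.5]
opening: 0.0464
```

```bash
python3 look.py 23
cat > cmp.py <<'E'
import cv2,numpy as np,sys
a,b=[cv2.cvtColor(cv2.imread(f"pics/w{n}.png"),cv2.COLOR_BGR2GRAY).astype(np.float32) for n in sys.argv[1:3]]
w=lambda i,r:cv2.createHanningWindow((r[3]-r[2],r[1]-r[0]),cv2.CV_32F)
for nm,r in dict(headdots=(200,300,335,400),saddle=(85,225,530,640),half=(0,90,0,160)).items():
    A=a[r[0]:r[1],r[2]:r[3]];B=b[r[0]:r[1],r[2]:r[3]]
    d,q=cv2.phaseCorrelate(A,B,w(a,r)); print(nm,np.round(d,2),round(q,2))
E
python3 cmp.py 21 22; python3 cmp.py 22 23
```

```text
[ 0.5391 -0.0503  0.0113] [-179.9337    0.1214    1.0945] [-39.0759  46.7548  52.5119 118.3526 -55.7542  44.4443 -39.7574] [-0.5342  0.0292  3.541 ] 0.04640807559630227 21.6333
headdots [-3.26 -0.48] 0.99
saddle [-0.25 -0.26] 1.02
half [-2.56 -0.19] 0.89
headdots [-3.22 -0.35] 0.91
saddle [-0.23 -0.21] 0.99
half [-2.41  0.2 ] 0.96
```

Request:
{"api": "servo_tool", "payload": {
  "rows": [
    [0,0,0,0,0,0,0.47],
    [0,0,0,0,0,0,0.48],
    [0,0,0,0,0,0,0.48],
    [0,0,0,0,0,0,0.48]
  ]
}}

```text
clock: 22.07
ee_pos: [0.5391, -0.0503, 0.0115]
orientation: [-179.9, 0.1, 1.1]
force: [-0.6, 0.4, 3.5]
opening: 0.0444
```

```bash
python3 look.py 24; python3 cmp.py 23 24
```

```text
[ 0.5391 -0.0503  0.0115] [-179.9234    0.1161    1.085 ] [-39.074   46.7356  52.5283 118.3523 -55.7423  44.4615 -39.7625] [-0.5792  0.351   3.4643] 0.04435018478047074 22.0667
headdots [-3.15 -0.36] 0.96
saddle [-0.61 -0.09] 1.0
half [-2.95  0.01] 0.87
```

View pics/t24.png

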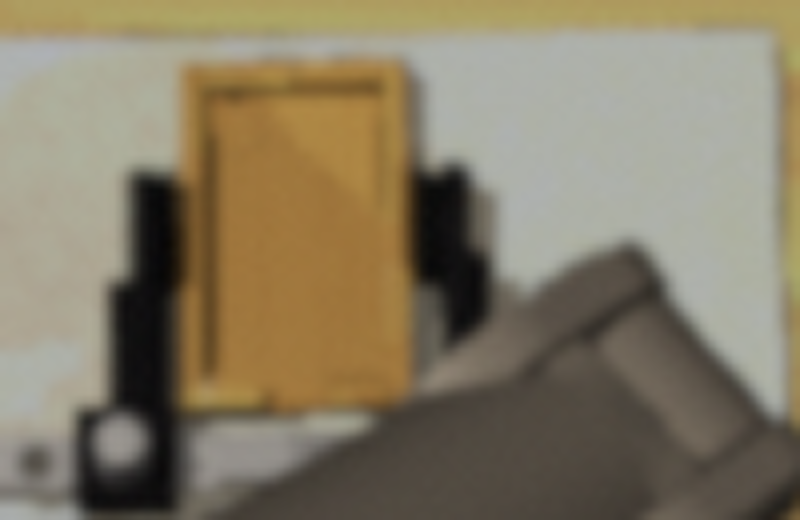

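Request:
{"api": "servo_tool", "payload": {
  "rows": [
    [0,0,0,0,0,0,0.49],
    [0,0,0,0,0,0,0.5],
    [0,0,0,0,0,0,0.5],
    [0,0,0,0,0,0,0.5]
  ]
}}

```text
clock: 22.5
ee_pos: [0.5391, -0.0504, 0.0117]
orientation: [-179.9, 0.1, 1.1]
force: [-1.4, 0.1, 3.9]
opening: 0.043
```

```bash
python3 look.py 25; python3 cmp.py 24 25
```

```text
[ 0.5391 -0.0504  0.0117] [-179.9097    0.1136    1.0677] [-39.071   46.7175  52.5461 118.3505 -55.7307  44.485  -39.7739] [-1.4189  0.0545  3.9276] 0.04304972985469273 22.5
headdots [-3.18 -0.36] 0.94
saddle [-0.65 -0.03] 1.01
half [-2.74  0.26] 0.9
```

Run:
```python
import cv2,numpy as np
ims=[cv2.resize(cv2.imread(f"pics/w{n}.png")[0:95,0:200],None,fx=3.5,fy=2,interpolation=cv2.INTER_CUBIC) for n in (22,24,25)]
cv2.imwrite("pics/m25.png",np.vstack(ims))
```

```text
(no output)
```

View pics/m25.png

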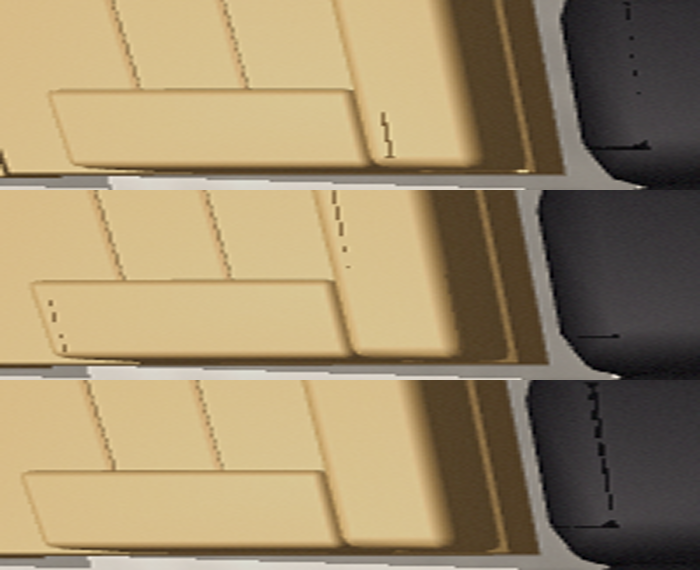

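Request:
{"api": "servo_tool", "payload": {
  "rows": [
    [0,0,0,0,0,0,0.51],
    [0,0,0,0,0,0,0.52],
    [0,0,0,0,0,0,0.52],
    [0,0,0,0,0,0,0.52]
  ]
}}

```text
clock: 22.93
ee_pos: [0.5391, -0.0505, 0.0119]
orientation: [-179.9, 0.1, 1.1]
force: [-1.0, -0.8, 3.6]
opening: 0.0413
```

```bash
python3 look.py 26; python3 cmp.py 25 26
python3 - <<'E'
import cv2,numpy as np
ims=[cv2.resize(cv2.imread(f"pics/w{n}.png")[0:95,0:200],None,fx=3.5,fy=2,interpolation=cv2.INTER_CUBIC) for n in (24,25,26)]
cv2.imwrite("pics/m26.png",np.vstack(ims))
E
```

```text
[ 0.5391 -0.0505  0.0119] [-179.905     0.1143    1.0795] [-39.0695  46.6992  52.5627 118.3471 -55.7058  44.5035 -39.7691] [-1.0208 -0.8328  3.5871] 0.0413379637004651 22.9333
headdots [-2.6  -0.47] 0.95
saddle [-0.77 -0.13] 1.01
half [-0.35 -0.03] 1.06
```

View pics/m26.png

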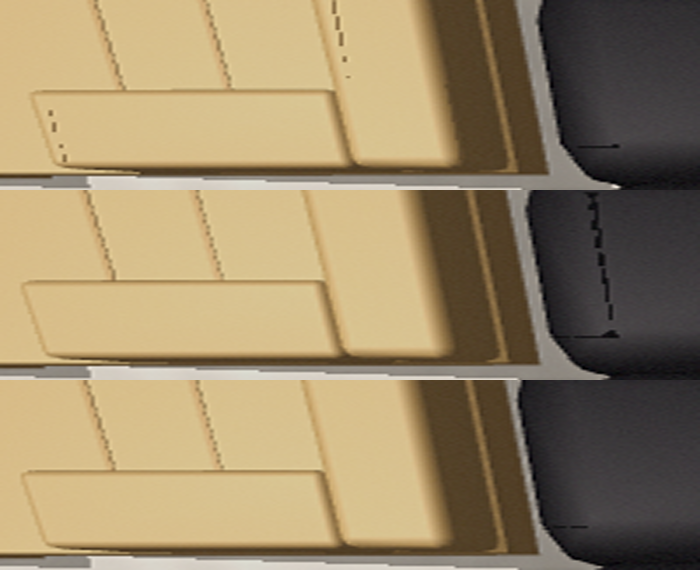

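View pics/t26.png

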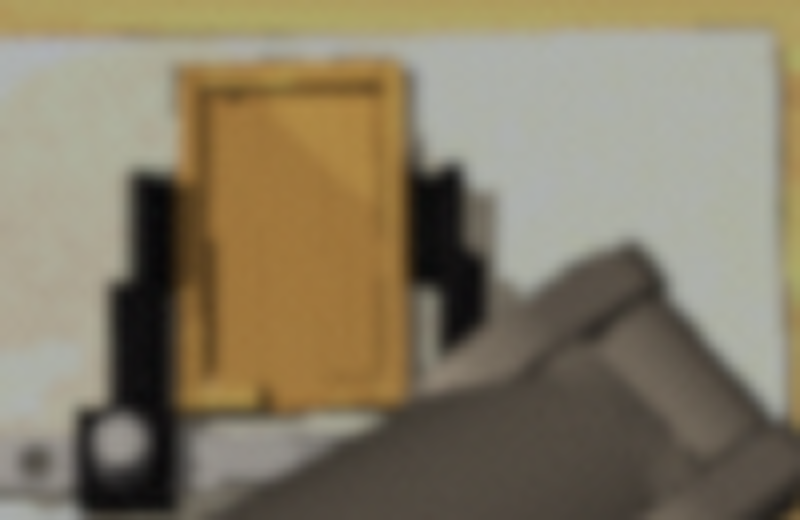

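Request:
{"api": "servo_tool", "payload": {
  "rows": [
    [0,0,0,0,-0.001,0,0.4],
    [0,0,0,0,-0.002,0,0.25],
    [0,0,0,0,-0.002,0.001,0.2],
    [0,0,0,0,-0.001,0,0.2],
    [0,0,0,0,0,0,0.2],
    [0,0,0,0,0,0,0.3]
  ]
}}

```text
clock: 23.53
ee_pos: [0.5385, -0.0425, 0.0094]
orientation: [-179.9, 0.2, 1.1]
force: [0.7, 0.9, -0.6]
opening: 0.0601
```

```bash
python3 look.py 27
```

```text
[ 0.5385 -0.0425  0.0094] [-179.8683    0.199     1.0667] [-39.7807  46.8683  52.3516 118.4783 -55.9966  44.3544 -40.3537] [ 0.6831  0.9466 -0.6283] 0.06005295478021672 23.5333
```

View pics/w27.png

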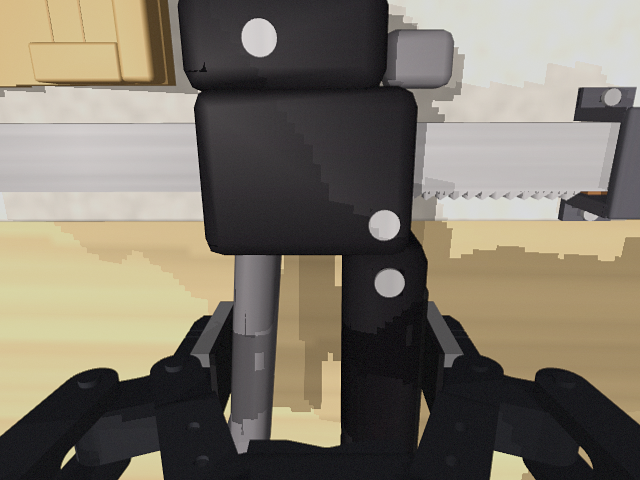

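View pics/t27.png

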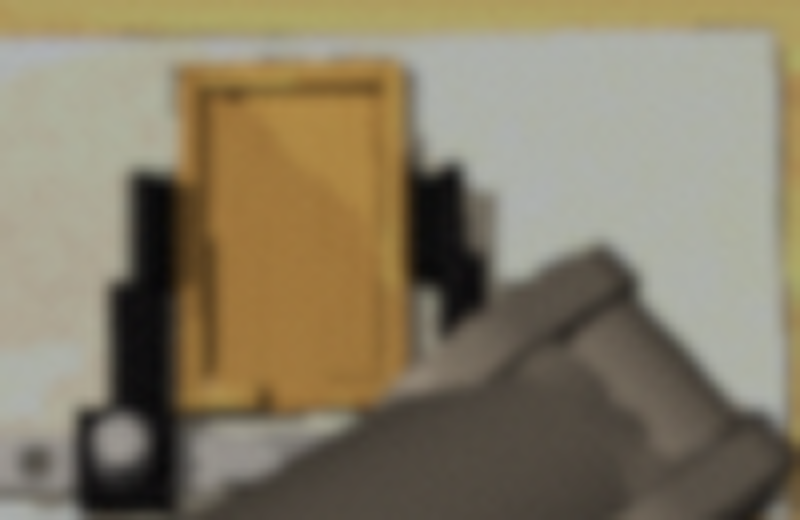

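Request:
{"api": "servo_tool", "payload": {
  "rows": [
    [0,0,0,0,0,0,0.33],
    [0,0,0,0,0,0,0.35],
    [0,0,0,0,0,0,0.36],
    [0,0,0,0,0,0,0.36],
    [0,0,0,0,0,0,0.36]
  ]
}}

```text
clock: 24.05
ee_pos: [0.5385, -0.0442, 0.01]
orientation: [-179.9, 0.2, 1.0]
force: [-0.1, -0.4, 1.4]
opening: 0.0549
```

```bash
python3 look.py 28; python3 cmp.py 27 28
```

```text
[ 0.5385 -0.0442  0.01  ] [-179.9455    0.1542    0.9693] [-39.72    46.8431  52.4489 118.4939 -55.9539  44.3294 -40.3452] [-0.1381 -0.4096  1.3537] 0.05492616116255204 24.05
headdots [-6.55 -0.84] 0.92
saddle [-6.7  -0.88] 0.94
half [-4.97  0.75] 0.9
```

Request:
{"api": "servo_tool", "payload": {
  "rows": [
    [0,0,0,0,0,0,0.37],
    [0,0,0,0,0,0,0.38],
    [0,0,0,0,0,0,0.38],
    [0,0,0,0,0,0,0.38]
  ]
}}

```text
clock: 24.48
ee_pos: [0.5386, -0.045, 0.0102]
orientation: [180.0, 0.1, 0.9]
force: [-1.3, -0.9, 1.5]
opening: 0.0534
```

```bash
python3 look.py 29; python3 cmp.py 28 29
```

```text
[ 0.5386 -0.045   0.0102] [179.9953   0.1287   0.9386] [-39.703   46.8396  52.5022 118.4979 -55.9266  44.3046 -40.3397] [-1.3452 -0.9207  1.5287] 0.053399871336029234 24.4833
headdots [-3.36 -0.29] 0.93
saddle [-3.6  -0.24] 0.96
half [-2.87  0.52] 0.96
```

Request:
{"api": "servo_tool", "payload": {
  "rows": [
    [0,0,0,0,0,0,0.39],
    [0,0,0,0,0,0,0.4],
    [0,0,0,0,0,0,0.4],
    [0,0,0,0,0,0,0.4]
  ]
}}

```text
clock: 24.92
ee_pos: [0.5386, -0.0458, 0.0105]
orientation: [179.9, 0.1, 0.9]
force: [-1.0, -1.4, 1.2]
opening: 0.051
```

```bash
python3 look.py 30; python3 cmp.py 29 30
```

```text
[ 0.5386 -0.0458  0.0105] [179.9379   0.1031   0.8944] [-39.6852  46.8314  52.5605 118.5076 -55.8996  44.2815 -40.3399] [-1.0418 -1.4079  1.154 ] 0.05095463054454558 24.9167
headdots [-3.28 -0.31] 0.98
saddle [-3.77 -0.37] 0.98
half [-2.74  0.33] 1.0
```

Request:
{"api": "servo_tool", "payload": {
  "rows": [
    [0,0,0,0,0,0,0.41],
    [0,0,0,0,0,0,0.42],
    [0,0,0,0,0,0,0.42],
    [0,0,0,0,0,0,0.42]
  ]
}}

```text
clock: 25.35
ee_pos: [0.5386, -0.0464, 0.0108]
orientation: [179.9, 0.1, 0.9]
force: [-0.8, -2.5, 3.0]
opening: 0.0494
```

```bash
python3 look.py 31; python3 cmp.py 30 31
```

```text
[ 0.5386 -0.0464  0.0108] [179.8981   0.0967   0.9197] [-39.6753  46.8186  52.5996 118.5103 -55.8548  44.2742 -40.3083] [-0.8092 -2.488   2.9999] 0.04939386027167302 25.35
headdots [-2.97 -0.47] 0.95
saddle [-2.25 -0.09] 1.01
half [-1.32  0.06] 1.05
```

Request:
{"api": "servo_tool", "payload": {
  "rows": [
    [0,0,0,0,0,0,0.43],
    [0,0,0,0,0,0,0.44],
    [0,0,0,0,0,0,0.44],
    [0,0,0,0,0,0,0.44]
  ]
}}

```text
clock: 25.78
ee_pos: [0.5386, -0.0464, 0.011]
orientation: [179.9, 0.1, 0.9]
force: [-0.1, -2.6, 2.4]
opening: 0.0478
```

```bash
python3 look.py 32; python3 cmp.py 31 32
```

```text
[ 0.5386 -0.0464  0.011 ] [179.903    0.0974   0.95  ] [-39.6767  46.7937  52.6184 118.5065 -55.8201  44.2948 -40.2935] [-0.0859 -2.634   2.3603] 0.04780093010738401 25.7833
headdots [-3.13 -0.39] 0.9
saddle [-0.62 -0.03] 1.0
half [-2.02 -0.26] 0.84
```

```bash
cat > m.py <<'E'
import cv2,numpy as np,sys
ims=[cv2.resize(cv2.imread(f"pics/w{n}.png")[0:95,20:220],None,fx=4,fy=2,interpolation=cv2.INTER_CUBIC) for n in sys.argv[1:4]]
cv2.imwrite(f"pics/m{sys.argv[3]}.png",np.vstack(ims))
E
python3 m.py 30 31 32
```

```text
(no output)
```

View pics/m32.png

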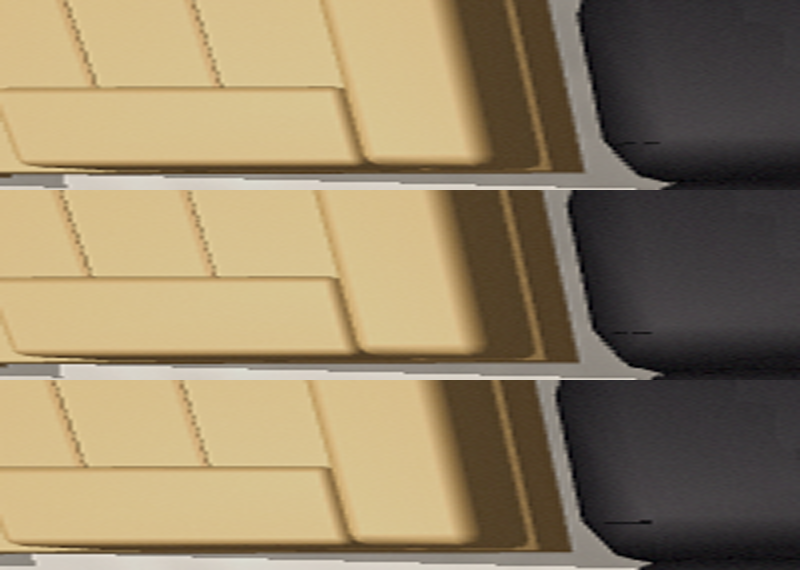

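View pics/t32.png

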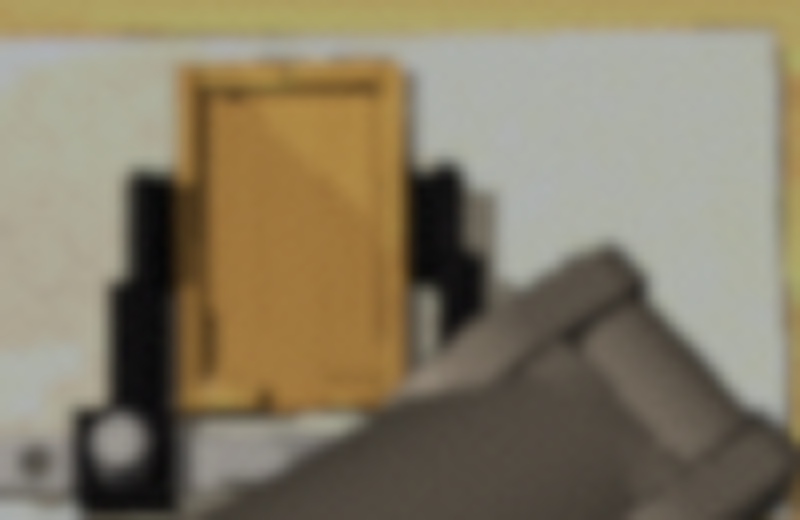

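Request:
{"api": "servo_tool", "payload": {
  "rows": [
    [0,0,0,0,0,0,0.45],
    [0,0,0,0,0,0,0.46],
    [0,0,0,0,0,0,0.46],
    [0,0,0,0,0,0,0.46]
  ]
}}

```text
clock: 26.22
ee_pos: [0.5385, -0.0464, 0.0113]
orientation: [179.9, 0.1, 1.0]
force: [-2.0, -2.9, 3.0]
opening: 0.0461
```

```bash
cat >> cmp.py <<'E'
def ph(r):
    A=a[r[0]:r[1],r[2]:r[3]];B=b[r[0]:r[1],r[2]:r[3]]
    return -cv2.phaseCorrelate(A,B,w(a,r))[0][0]
cam=ph((85,225,530,640))/4.26
print("mm: cam %.2f head %.2f half %.2f"%(cam,ph((200,300,335,400))/4-cam,ph((0,90,0,160))/3.2-cam))
E
python3 look.py 33; python3 cmp.py 32 33
```

```text
[ 0.5385 -0.0464  0.0113] [179.9237   0.1041   0.9649] [-39.6776  46.7683  52.6335 118.5043 -55.7942  44.3278 -40.289 ] [-2.0352 -2.8878  2.9585] 0.046061575586853545 26.2167
headdots [-3.29 -0.51] 0.99
saddle [-0.13 -0.22] 1.0
half [-2.47  0.12] 0.93
mm: cam 0.03 head 0.79 half 0.74
```

Request:
{"api": "servo_tool", "payload": {
  "rows": [
    [0,0,0,0,0,0,0.47],
    [0,0,0,0,0,0,0.48],
    [0,0,0,0,0,0,0.48],
    [0,0,0,0,0,0,0.48]
  ]
}}

```text
clock: 26.65
ee_pos: [0.5386, -0.0465, 0.0115]
orientation: [179.9, 0.1, 1.0]
force: [-0.9, -1.9, 4.7]
opening: 0.0446
```

```bash
python3 look.py 34; python3 cmp.py 33 34
```

```text
[ 0.5386 -0.0465  0.0115] [179.9392   0.1007   0.9541] [-39.6745  46.7468  52.6521 118.502  -55.7801  44.3528 -40.2953] [-0.9357 -1.8755  4.6943] 0.04459992905347932 26.65
headdots [-3.21 -0.3 ] 0.9
saddle [-0.74 -0.22] 0.97
half [-2.14  0.14] 0.87
mm: cam 0.17 head 0.63 half 0.51
```

View pics/t34.png

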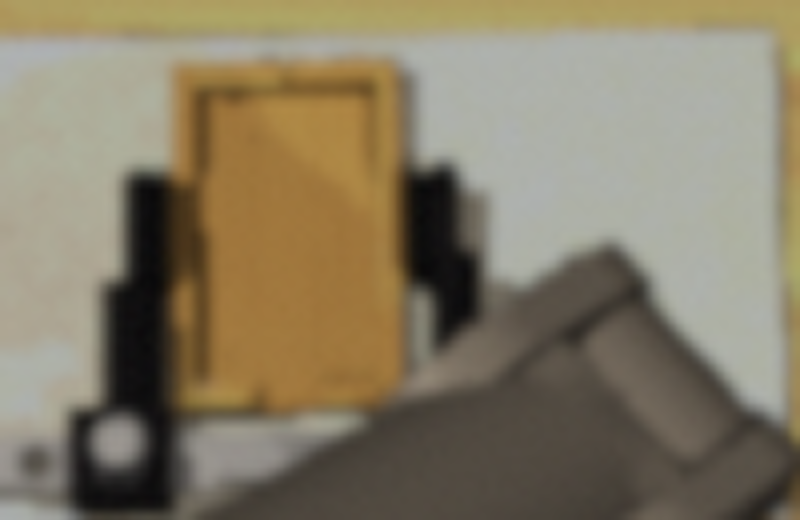

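Request:
{"api": "servo_tool", "payload": {
  "rows": [
    [0,0,0,0,0,0,0.485],
    [0,0,0,0,0,0,0.495],
    [0,0,0,0,0,0,0.495],
    [0,0,0,0,0,0,0.495]
  ]
}}

```text
clock: 27.08
ee_pos: [0.5386, -0.0466, 0.0117]
orientation: [179.9, 0.1, 1.0]
force: [-1.7, -2.9, 3.4]
opening: 0.0433
```

```bash
python3 look.py 35; python3 cmp.py 34 35; python3 cmp.py 31 35|tail -1
```

```text
[ 0.5386 -0.0466  0.0117] [179.9432   0.0986   0.9533] [-39.6743  46.7309  52.6698 118.5002 -55.7624  44.3689 -40.2975] [-1.7098 -2.9436  3.45  ] 0.043337840418675645 27.0833
headdots [-2.3  -0.25] 0.96
saddle [-0.86 -0.06] 1.02
half [-0.41  0.16] 1.04
mm: cam 0.20 head 0.37 half -0.06
mm: cam 0.54 head 2.45 half 1.63
```

Request:
{"api": "servo_tool", "payload": {
  "rows": [
    [0,0,0,0,0,0,0.505],
    [0,0,0,0,0,0,0.51],
    [0,0,0,0,0,0,0.51],
    [0,0,0,0,0,0,0.51]
  ]
}}

```text
clock: 27.52
ee_pos: [0.5385, -0.0467, 0.0119]
orientation: [179.9, 0.1, 0.9]
force: [-1.6, -1.7, 3.6]
opening: 0.0419
```

```bash
python3 look.py 36; python3 cmp.py 35 36
```

```text
[ 0.5385 -0.0467  0.0119] [179.9433   0.0946   0.9399] [-39.667   46.7164  52.6871 118.5002 -55.7466  44.3793 -40.303 ] [-1.5667 -1.7042  3.6349] 0.04190727674496139 27.5167
headdots [-2.27 -0.32] 0.99
saddle [-0.7  -0.15] 1.01
half [-0.27  0.05] 1.01
mm: cam 0.16 head 0.40 half -0.10
```

Request:
{"api": "servo_tool", "payload": {
  "rows": [
    [0,0,0,0,0,0,0.515],
    [0,0,0,0,0,0,0.52],
    [0,0,0,0,0,0,0.52],
    [0,0,0,0,0,0,0.52]
  ]
}}

```text
clock: 27.95
ee_pos: [0.5385, -0.0468, 0.012]
orientation: [179.9, 0.1, 1.0]
force: [-1.7, -1.9, 3.8]
opening: 0.0412
```

```bash
python3 look.py 37; python3 cmp.py 36 37; python3 m.py 31 34 37
```

```text
[ 0.5385 -0.0468  0.012 ] [179.9435   0.0984   0.9558] [-39.6662  46.7094  52.696  118.4975 -55.7306  44.3901 -40.293 ] [-1.7301 -1.8708  3.8336] 0.041183967298156404 27.95
headdots [-1.14 -0.14] 0.96
saddle [-0.4  -0.04] 1.0
half [-0.16 -0.13] 0.93
mm: cam 0.09 head 0.19 half -0.03
```

View pics/m37.png

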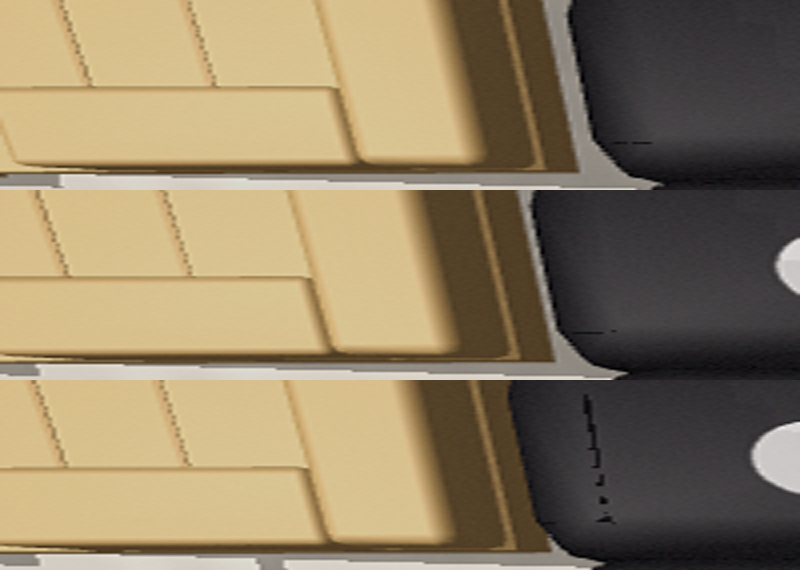

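View pics/t37.png

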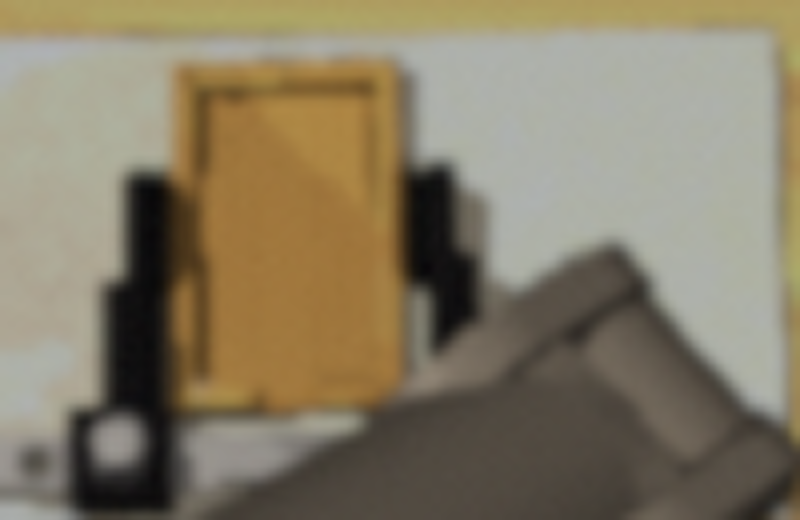

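Request:
{"api": "servo_tool", "payload": {
  "rows": [
    [0,0,0,0,0,0,0.45],
    [0,0,0,0,-0.002,0,0.3],
    [0,0,0,0,-0.002,0.001,0.22],
    [0,0,0,0,-0.001,0.001,0.22],
    [0,0,0,0,0,0,0.22],
    [0,0,0,0,0,0,0.3]
  ]
}}

```text
clock: 28.55
ee_pos: [0.5386, -0.0385, 0.0084]
orientation: [-179.9, 0.1, 1.0]
force: [-0.6, -3.3, 2.7]
opening: 0.0599
```

Request:
{"api": "servo_tool", "payload": {
  "rows": [
    [0,0,0,0,0,0,0.32],
    [0,0,0,0,0,0,0.34],
    [0,0,0,0,0,0,0.34],
    [0,0,0,0,0,0,0.34]
  ]
}}

```text
clock: 28.88
ee_pos: [0.5388, -0.0405, 0.0089]
orientation: [179.9, 0.1, 0.9]
force: [0.4, -1.1, 1.5]
opening: 0.0565
```

```bash
python3 look.py 38; python3 m.py 34 37 38
```

```text
[ 0.5388 -0.0405  0.0089] [179.9374   0.0765   0.8808] [-40.1721  46.9382  52.4147 118.5797 -56.1389  44.1155 -40.727 ] [ 0.4326 -1.0531  1.4861] 0.05651748932913537 28.8833
```

View pics/w38.png

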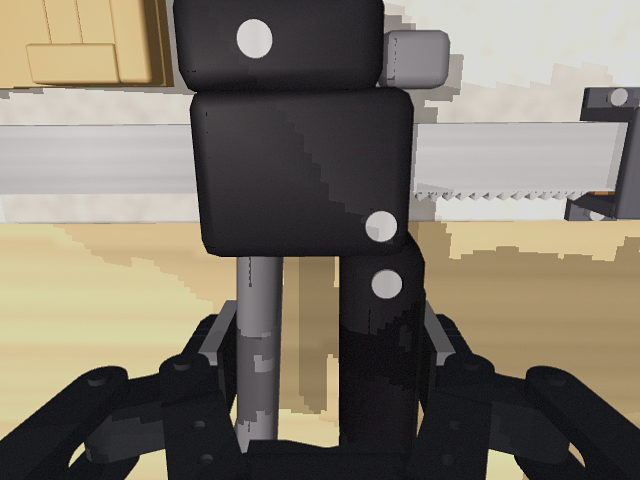

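View pics/m38.png

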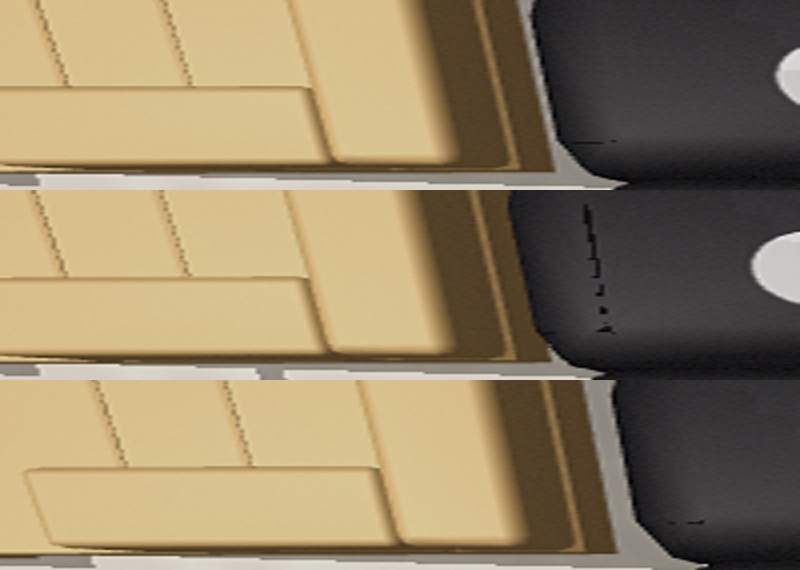

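```bash
cat > trk.py <<'E'
from h import *
import sys,os,json
# pose log
LOG="pics/poses.json"
P=json.load(open(LOG)) if os.path.exists(LOG) else {}
if len(sys.argv)>1:
    n=sys.argv[1]; s=state(); P[n]=[list(map(float,s["ee_pos"])),list(map(float,s["orientation"])),float(s["opening"])]; json.dump(P,open(LOG,"w"))
    cam=read_camera("wrist"); cv2.imwrite(f"pics/w{n}.png",cam["pixels"])
else: cam=read_camera("wrist")
ref=cv2.imread("pics/w38.png")
def match(im,box):
    y0,y1,x0,x1=box; r=cv2.matchTemplate(im,ref[y0:y1,x0:x1],cv2.TM_CCOEFF_NORMED)
    r=r[max(0,y0-8):y0+9, :]; 
    _,q,_,(x,y)=cv2.minMaxLoc(r); yy=y+max(0,y0-8)
    dx=0
    if 0<x<r.shape[1]-1:
        a,b,c=r[y,x-1],r[y,x],r[y,x+1]; dx=.5*(a-c)/(a-2*b+c)
    return x+dx+(x1-x0)/2, yy+(y1-y0)/2, q
for n in (list(P) if len(sys.argv)<3 else [sys.argv[1]]):
    s={"ee_pos":np.array(P[n][0]),"orientation":P[n][1]}; T=wristT(cam,s); im=cv2.imread(f"pics/w{n}.png")
    o=[]
    for box,z in (((205,300,362,405),.046),((35,85,95,150),.026),((95,215,585,640),.034)):
        u,v,q=match(im,box); o.append((atz(cam,(u,v),z,T)[1]*1000,q))
    print(n,"open %.1f"%(P[n][2]*1000),"head %.2f (%.2f) half %.2f (%.2f) saddle %.2f (%.2f)"%sum(o,()), "head-half %.2f"%(o[0][0]-o[1][0]))
E
python3 - <<'E'
import json
# from printed log: pos, orientation, opening
P={"20":[[.5389,-.0584,.0113],[179.9501,-2.1287,1.0091],.0413],
"21":[[.5392,-.0503,.0109],[-179.9702,.1182,1.0904],.0498],
"22":[[.5391,-.0503,.0111],[-179.9564,.122,1.1008],.0481],
"24":[[.5391,-.0503,.0115],[-179.9234,.1161,1.085],.0444],
"25":[[.5391,-.0504,.0117],[-179.9097,.1136,1.0677],.043],
"26":[[.5391,-.0505,.0119],[-179.905,.1143,1.0795],.0413],
"27":[[.5385,-.0425,.0094],[-179.8683,.199,1.0667],.0600],
"30":[[.5386,-.0458,.0105],[179.9379,.1031,.8944],.0510],
"32":[[.5386,-.0464,.011],[179.903,.0974,.95],.0478],
"34":[[.5386,-.0465,.0115],[179.9392,.1007,.9541],.0446],
"37":[[.5385,-.0468,.012],[179.9435,.0984,.9558],.0412],
"38":[[.5388,-.0405,.0089],[179.9374,.0765,.8808],.0565]}
json.dump(P,open("pics/poses.json","w"))
E
python3 trk.py
```

```text
20 open 41.3 head -64.27 (0.90) half 8.83 (0.94) saddle -116.87 (0.83) head-half -73.10
21 open 49.8 head -60.41 (0.98) half 12.30 (0.99) saddle -116.92 (0.92) head-half -72.70
22 open 48.1 head -59.55 (0.97) half 13.15 (0.97) saddle -116.87 (0.92) head-half -72.70
24 open 44.4 head -57.83 (0.97) half 14.85 (0.99) saddle -116.84 (0.91) head-half -72.68
25 open 43.0 head -57.10 (0.96) half 15.61 (0.99) saddle -116.93 (0.90) head-half -72.71
26 open 41.3 head -56.48 (0.96) half 15.70 (0.98) saddle -116.88 (0.90) head-half -72.18
27 open 60.0 head -56.76 (0.99) half 15.58 (0.99) saddle -116.80 (0.99) head-half -72.35
30 open 51.0 head -56.64 (0.98) half 15.60 (0.99) saddle -116.86 (0.96) head-half -72.24
32 open 47.8 head -55.60 (0.97) half 16.26 (0.99) saddle -116.83 (0.95) head-half -71.86
34 open 44.6 head -54.02 (0.97) half 17.75 (0.99) saddle -116.91 (0.95) head-half -71.77
37 open 41.2 head -52.77 (0.96) half 17.96 (0.98) saddle -116.93 (0.94) head-half -70.73
38 open 56.5 head -53.93 (1.00) half 17.76 (1.00) saddle -116.86 (1.00) head-half -71.69
```

Request:
{"api": "servo_tool", "payload": {
  "rows": [
    [0,0,0,0,0,0,0.36],
    [0,0,0,0,0,0,0.38],
    [0,0,0,0,0,0,0.38],
    [0,0,0,0,0,0,0.38]
  ]
}}

```text
clock: 29.37
ee_pos: [0.5389, -0.042, 0.0094]
orientation: [179.8, 0.0, 0.8]
force: [-1.0, -2.8, 0.1]
opening: 0.0527
```

```bash
python3 trk.py 39 1
```

```text
39 open 52.7 head -53.75 (0.98) half 17.79 (0.99) saddle -116.90 (0.99) head-half -71.54
```

Request:
{"api": "servo_tool", "payload": {
  "rows": [
    [0,0,0,0,0,0,0.39],
    [0,0,0,0,0,0,0.4],
    [0,0,0,0,0,0,0.4],
    [0,0,0,0,0,0,0.4]
  ]
}}

```text
clock: 29.75
ee_pos: [0.5388, -0.0425, 0.0097]
orientation: [179.8, 0.0, 0.8]
force: [-1.8, -2.5, 2.5]
opening: 0.0515
```

```bash
python3 trk.py 40 1
```

```text
40 open 51.5 head -53.38 (0.99) half 17.81 (0.99) saddle -116.86 (0.98) head-half -71.18
```

Request:
{"api": "servo_tool", "payload": {
  "rows": [
    [0,0,0,0,0,0,0.41],
    [0,0,0,0,0,0,0.42],
    [0,0,0,0,0,0,0.42],
    [0,0,0,0,0,0,0.42]
  ]
}}

```text
clock: 30.13
ee_pos: [0.5388, -0.0427, 0.01]
orientation: [179.8, 0.0, 0.9]
force: [-0.7, -2.9, 2.9]
opening: 0.0498
```

```bash
python3 trk.py 41 1
```

```text
41 open 49.8 head -52.80 (0.98) half 17.89 (0.98) saddle -116.87 (0.98) head-half -70.68
```

Request:
{"api": "servo_tool", "payload": {
  "rows": [
    [0,0,0,0,0,0,0.43],
    [0,0,0,0,0,0,0.44],
    [0,0,0,0,0,0,0.44],
    [0,0,0,0,0,0,0.44]
  ]
}}

```text
clock: 30.52
ee_pos: [0.5388, -0.0429, 0.0103]
orientation: [179.8, 0.0, 0.9]
force: [-0.2, -4.2, 2.3]
opening: 0.0478
```

```bash
python3 trk.py 42 1
```

```text
42 open 47.8 head -52.15 (0.99) half 17.95 (1.00) saddle -116.90 (0.98) head-half -70.10
```

Request:
{"api": "servo_tool", "payload": {
  "rows": [
    [0,0,0,0,0,0,0.45],
    [0,0,0,0,0,0,0.46],
    [0,0,0,0,0,0,0.46],
    [0,0,0,0,0,0,0.46],
    [0,0,0,0,0,0,0.46],
    [0,0,0,0,0,0,0.46]
  ]
}}

```text
clock: 31.07
ee_pos: [0.5387, -0.043, 0.0105]
orientation: [179.8, 0.0, 1.0]
force: [-1.6, -3.4, 4.3]
opening: 0.0461
```

```bash
python3 trk.py 43 1; python3 look.py 44
python3 - <<'E'
from h import *
c=read_camera("scene");cv2.imwrite("pics/s44.png",c["pixels"])
E
```

```text
43 open 46.1 head -51.45 (0.98) half 18.01 (1.00) saddle -116.84 (0.97) head-half -69.46
[ 0.5387 -0.043   0.0105] [179.7828   0.0391   0.9679] [-40.1318  46.8394  52.6283 118.5861 -55.9046  44.1281 -40.6177] [-0.9712 -3.3764  3.5823] 0.046301438474268736 31.1167
```

View pics/t44.png

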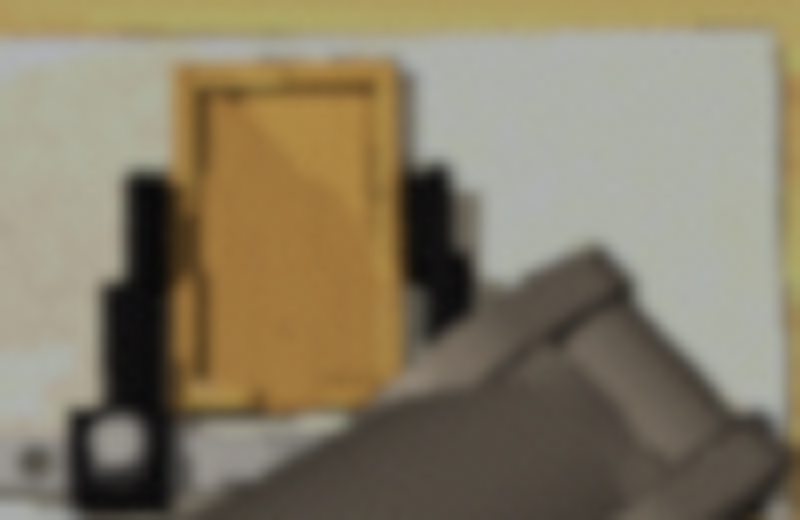

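View pics/s44.png

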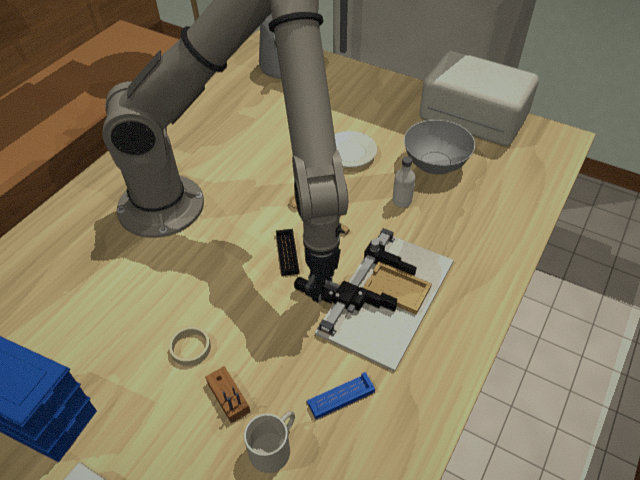

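View pics/w44.png

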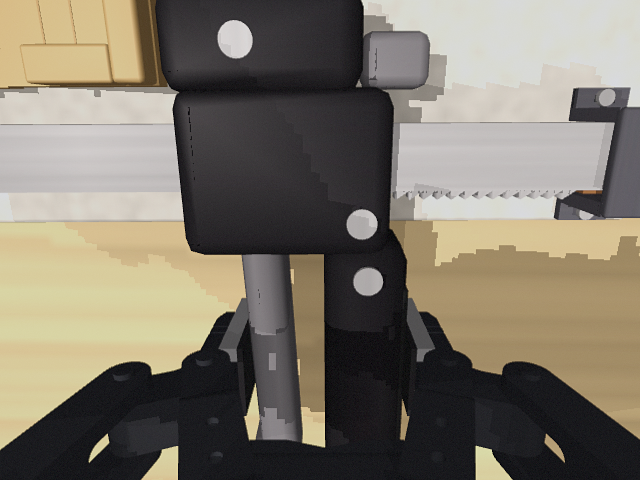

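```bash
python3 - <<'E'
from h import *
a=cv2.imread("pics/s44.png"); cv2.imwrite("pics/s44c.png",cv2.resize(a[220:330,330:440],None,fx=6,fy=6,interpolation=cv2.INTER_CUBIC))
E
python3 trk.py 45 1
```

```text
45 open 46.5 head -51.48 (0.98) half 18.00 (1.00) saddle -116.88 (0.97) head-half -69.47
```

View pics/s44c.png

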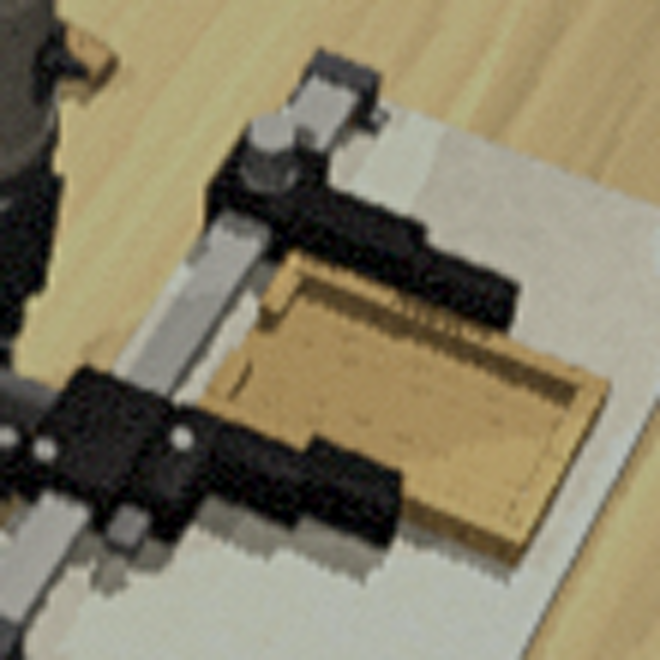

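The two halves are closed into one piece, the pin stands upright with its collar on the jaw, and the squeeze is steady, so I'm handing in.

```bash
python3 -c "
from workcell import *
print(close_job())"
```

```text
the job is handed in; nothing more can be done
None
```

The job is handed in, with the gripper still closed round handle and trigger (opening about 46 mm); it reported no verdict.

- **Pin:** I took it from the drilled block and pushed it through the tail jaw and bar until the collar seated. A final push read about 32 N at the wrist.
- **Pumping:** I worked the trigger through five full squeezes, letting it out each time. I then took a sixth squeeze in small steps and held it.
- **Halves:** The last top and scene pictures show no gap between them.
- **Pressure:** Wrist-camera tracking put the pad compression at about 3.2 mm, or roughly 16 N at 5 N per mm. It was steady over the last two readings. The force across the joint and the finger forces are worked out from this, not measured.
- **Tail jaw and pin:** The tail jaw gave about 2–3 mm under load. The pin still stood upright with its collar on the jaw in the scene picture.
- **Other objects:** The block, mug, tape, bottle, bowl and plates look unmoved. The spoon was mostly hidden behind the arm in the last scene picture.

One reading disagreed: early pixel estimates of the hole from the three cameras differed by up to 7–8 mm. I relied on close wrist-camera views for the insertion, and the pin went in at the first try.

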